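# Lock the rinse-box lid with a bent pin

## Task

Shut the steel lid of the rinse box so that its slotted tongue drops over the brass eye, then take the bent pin by its red grip and swing its curved wire through the eye from the left as the robot sees it, until the wire is through and the grip stands upright and flat on the ledge. Leave the lid shut and the pin in place, and do not shift the other things on the bench.

Things in the scene. Friction and masses are not known exactly. Their poses are not given: they have to be found in the camera images.
- rinse_box: white box fixed to the table, 160 mm (x) by 220 mm (y), 100 mm high, with a steel lid, and a flat steel ledge on its robot side, top 100 mm above the table. Origin: on the table right under the brass eye; x points from the ledge to the box, y to the left seen from the robot, z up. The ledge spans x = -45 to 55 mm (the box's near wall), y = -50 to 80 mm
- eye (a point): centre of the brass eye on the ledge: an upright ring, hole 18 mm across, outside 30 mm across, bar 6 mm thick. Its axes are those of the rinse box: the y axis is the axis of the hole, z is up. The ledge's flat top is 18 mm below this point
- lid (a joint): hinge angle of the steel lid, rad: 0 = shut, 1.4 = fully open; it starts partly open. A stiff hinge: the lid stays where it is left, and a push of a few newtons down on its free part moves it. The hinge axis is the y axis of the rinse box
- lid_hinge (a point): middle of the lid's hinge line along the far rim of the box, 215 mm on the +x side of the eye, 100 mm above the table, level with the shut lid's underside. The lid is a plate 160 mm deep (from the hinge to its near edge), 226 mm wide, 4 mm thick, with a black bar handle across it, 75 mm from the hinge, 41 mm high
- lid_press (a point): point on the upper face of the lid, on its centre line, 145 mm from the hinge line and 15 mm inside the near edge; good for pushing it shut. A hasp tongue 34 mm wide, 4 mm thick, continues 82 mm past the near edge. As the lid shuts, its slot drops freely over the eye; shut, it lies on the ledge and reaches 17 mm to either side (y) of the eye
- pin: bent locking pin, loose, 0.14 to 0.28 kg, standing on its red plastic grip. Origin: centre of the grip's underside. Grip 40 mm (x), 24 mm (y, the width to pinch), 46 mm high. Home: grip flat on the ledge at the +y side of the eye, pin x axis along the eye's -y, lowest point of the wire in the eye's centre
- pin_mid (a point): lowest point of the pin's wire, on its centre line: x = 44, z = 18 mm in the pin's frame. The dark steel wire, 7 mm thick, leaves the grip's +x face and follows a circular arc in the pin's x-z plane, radius 40 mm (to the wire's centre) about x = 44, z = 58 mm: it dips to this point, then rises to the free tip
- pin_tip (a point): centre of the round free end of the wire: x = 79, z = 38 mm in the pin's frame, 60 degrees of arc past the lowest point
- beaker: clear glass beaker, 72 mm across, 90 mm tall; a bystander, origin at the centre of its underside
- clamp: steel clamp ring lying flat, 64 mm across, 16 mm high; a bystander, origin at the centre of its underside
- gasket: black rubber sealing ring lying flat, 52 mm across, 8 mm high; a bystander, origin at the centre of its underside
- spray: white plastic bottle with a blue cap, 72 mm across, 190 mm tall; a bystander, origin at the centre of its underside
- jar: amber glass jar with a black cap, 76 mm across, 100 mm tall; a bystander, origin at the centre of its underside
- brush: hand brush lying flat; a bystander, origin within it
- wrench: steel wrench lying flat; a bystander, origin within it
There are look-alikes about, which are no part of the job. What is shaped like the pin but purple is not meant.

How it is judged:
On the way, in this order (a step that is already met when the one before it is completed fails the run):
1. the lid is shut (below 0.06 rad) with the pin not yet in the eye (value of joint lid below 0.06 rad and not (distance between pin_tip and eye below 0.02 m)), for 0.2 s.
2. with the lid shut, the tip of the wire is in the eye (value of joint lid below 0.06 rad and distance between pin_tip and eye below 0.01 m).
3. the wire is through the eye up to its lowest point (value of joint lid below 0.06 rad and y of pin_tip in the frame of eye below -0.015 m and distance between pin_mid and eye below 0.016 m), for 0.2 s.
At the end, for the whole second after the job is handed in: The lid is shut (below 0.06 rad); the wire is through the eye, its tip at least 15 mm past the eye's plane and its lowest point within 16 mm of the eye's centre; the grip stands on the ledge (underside within about 5 mm), upright within 0.15 rad, at rest (all of step 3 and angle between pin's own z axis and vertical below 0.15 rad and z of pin in the frame of eye between -0.022 and -0.013 m and linear speed of pin below 0.02 m/s); the robot touches nothing.
It fails at once if a bystander is shifted by more than 30 mm or knocked over (distance of any of beaker, clamp, gasket, spray, jar, brush, wrench from where it was at the start of the episode above 0.03 m or angle between any of beaker, spray, jar's own z axis and vertical above 0.6 rad).
It also fails if it takes over 67 s, if anything falls off the work surface, if the arm or the gripper's body presses on something with over 40 N, if the wrist force passes 120 N, or if a joint passes its speed limit or range.

## Robot

A 7-joint arm with a two-finger parallel gripper is mounted at the origin on the work surface. World frame = base frame: x ahead of the robot, y to its left, z up, the work surface at z = 0. Lengths are in m, angles in rad, forces in N, time in s.
With the tool pointing down it reaches from about 0.425 to 1.025 m from the base axis. Payload 9.4 kg.
Tool frame: the origin (TCP) lies between the finger pads; the fingertips stand 19 mm ahead of it and the grasp point (between the pads) is the TCP (env.tcp_to_tips is the distance from the TCP to the fingertips, in m); z points along the fingers, y is the direction in which the jaws open and shut (so a half turn about z gives the same grasp; the last joint's range is limited). The gripper opens to 85 mm and grips with 20 to 120 N. Pads are 22 mm wide; open, the fingers measure 114 mm over their backs; the gripper's body (76 mm by 85 mm) begins 54 mm behind the grasp point. The pads swing forward as they close: fully open they stand 13 mm farther back than shut.
Start: joints at [-1.367, 0.599, -0.003, 1.599, 0.002, 0.943, -0.08], TCP at [0.201, 0.697, 0.25] pointing down, gripper open.
Joint ranges: [-2.57, 2.57], [-0.35, 1.97], [-1.29, 1.29], [0.11, 2.56], [-1.05, 4.19], [0.11, 1.86], [-2.63, 2.63]. Speed limits (rad/s): [2.22, 2.22, 3.01, 3.01, 3.14, 3.14, 3.14].

## Interface

Orientations are given as a unit quaternion [w, x, y, z].
In Python, from cell import env gives the robot as it stands.
- The arm moves only by the tool servo_tool, never from a script. Its argument "commands" is a list of rows, each an object with "dp": the shift along the tool's x, y, z in mm, a list of three; "yaw": the turn about the tool's z in degrees. A call has 1 to 10 rows; each row is the pose to reach, as a shift and turn from the pose commanded when the call began, along the tool's axes at that moment; what a row does not reach only later rows make up. A row lasts 1/10 s, in which the tool goes at most 50 mm and 8.59 degrees, less where a joint would pass 70% of its speed; a pose out of reach is approached as far as the arm can. A call with a gripper value outside its range is refused whole. "jaw" is the gripper's target within -1 to 1 (fully open at 1, half-way at 0, shut at -1), set as the call begins (left out, the last holds). The fingers move at their own pace and stop on an object; "grip_force" is the grip in N (left out, the last holds). Time passes only in rows, so rows that repeat a pose let the fingers close. It gives the time, the measured TCP pose, the force and the opening at its end, in the units of the state.
- env.read_state(): the state, without advancing time (a new reading comes with each control period).
- env.snapshot(name): name is "scene" or "top" or "wrist"; returns a dict with "image" (384x512x3 uint8, blue, green, red), "intrinsics" (3x3 intrinsics, pixels), "dist_coeffs" ([k1, k2, p1, p2, k3] as OpenCV has them; the pictures are not rectified), "world_from_camera" (4x4, takes a point from camera to world coordinates); the wrist camera has in their place "T_tool_cam" (4x4, takes a point from camera to tool coordinates, whose origin is the TCP and whose axes are the flange's). Camera axes: x right, y down, z forward; pixel columns grow to the right and rows downward; lengths in m; the calibration is good to about 2 mm. A picture is of the moment at which its call begins: read the wrist's pose just before it. There is no depth.
- env.close_job(): hands the job in, once; it reports no verdict.
The state is a dict: "time": time; "q": joint angles; "joint_velocities": joint speeds; "joint_torque": joint torques, N m; "ee_pos": TCP position; "orientation": TCP orientation; "force": force on the tool from outside, world axes, zero at the start; "moment": the same for the moment, N m; "grip_width": opening from 0.0 (shut) to 1.0 (fully open).
Only numpy, scipy, OpenCV 4.12 (cv2) and the standard library are available. Lean on these libraries where they do the work, as an engineer would, in place of code of your own. Each camera call takes 0.05 s, during which the arm holds its last target.

## Working session

There is one attempt and no reset: what is moved stays moved. The work goes in short steps, Python scripts to look and compute and a tool call to move; the robot and the scene stay as the last step left them, time stands still between calls to the robot, and variables do not carry over. Pictures are saved under pics/ and viewed, and the job is handed in when it is done.

Besides the shell and the picture viewer there is one more tool, called as a command line: name --argument value ..., lists and objects as JSON in quotes. servo_tool: Moves the arm, as the interface text tells. Its arguments: {"type":"object","properties":{"commands":{"type":"array"},"jaw":{"type":"number"},"grip_force":{"type":"number"}},"required":["commands"]}

```bash
ls; mkdir -p pics
python3 - <<'E'
from cell import env
import cv2,numpy as np
s=env.read_state();print(s)
for n in("scene","top","wrist"):
    d=env.snapshot(n);cv2.imwrite(f"pics/{n}0.png",d["image"]);
    np.savez(f"{n}0.npz",**d)
    print(n,d["intrinsics"].tolist(),d["dist_coeffs"],d.get("world_from_camera",d.get("T_tool_cam")))
E
```

```text
pics
{'time': 0.0, 'q': array([-1.36672802,  0.60014956, -0.00255355,  1.60012921,  0.00177869,
        0.94289711, -0.07979573]), 'joint_velocities': array([ 1.04602332e-03, -4.61969643e-05,  2.43809974e-03,  5.57927607e-05,
       -3.68074586e-04,  2.16127042e-03, -5.70238911e-04]), 'joint_torque': array([ 3.06091197e-04, -7.76431203e+01,  1.56440455e+00, -2.58022642e+01,
        1.22751697e-02,  8.48270516e-03, -3.20984600e-05]), 'ee_pos': array([0.20077263, 0.69618489, 0.24939936]), 'orientation': array([-5.00269904e-05,  1.39894363e-01,  9.90166119e-01, -7.88891813e-04]), 'force': array([-0.03775473, -0.30703489, -0.34613423]), 'moment': array([ 0.0186424 , -0.01459242,  0.04653371]), 'grip_width': 0.9982472282042706}
scene [[385.8241256449306, 0.0, 254.96166444094644], [0.0, 385.8241256449306, 181.4176202442862], [0.0, 0.0, 1.0]] [-0.0040863  0.         0.         0.         0.       ] [[-0.69885488  0.48408915 -0.52655441  1.15787935]
 [ 0.71514959  0.45977138 -0.52647065  0.61084191]
 [-0.01276408 -0.74449175 -0.66750963  0.83912694]
 [ 0.          0.          0.          1.        ]]
top [[396.19869225419234, 0.0, 252.3829910040433], [0.0, 396.19869225419234, 187.81451943912157], [0.0, 0.0, 1.0]] [0.03182186 0.         0.         0.         0.        ] [[-0.00829992 -0.97329762  0.2293967   0.32615831]
 [-0.99996382  0.00765163 -0.0037154   0.01301375]
 [ 0.00186093 -0.22941924 -0.97332592  1.19116683]
 [ 0.          0.          0.          1.        ]]
wrist [[290.40886687626215, 0.0, 256.75807699280443], [0.0, 290.40886687626215, 186.31781134548598], [0.0, 0.0, 1.0]] [-0.06720291  0.          0.          0.          0.        ] [[-6.26641759e-04 -9.61685134e-01 -2.74155631e-01  6.98502315e-02]
 [ 9.99999583e-01 -7.84649173e-04  4.66683637e-04  1.61196219e-03]
 [-6.63918705e-04 -2.74155225e-01  9.61685225e-01 -1.24067338e-01]
 [ 0.00000000e+00  0.00000000e+00  0.00000000e+00  1.00000000e+00]]
```

View pics/scene0.png

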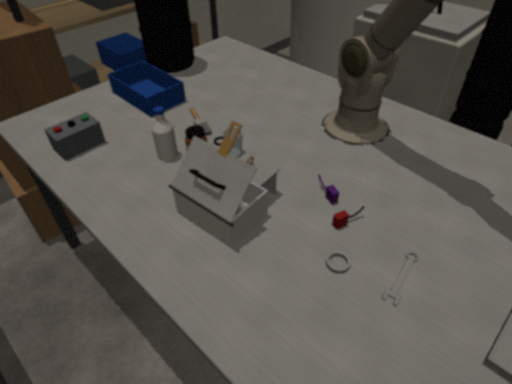

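View pics/top0.png

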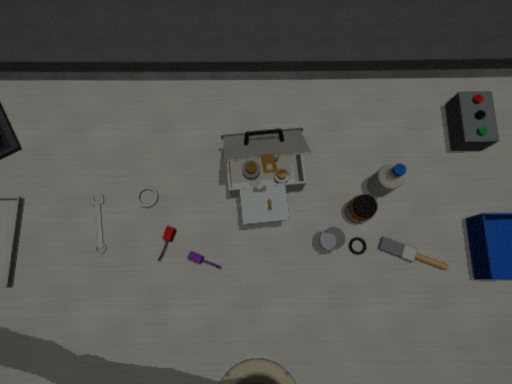

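View pics/wrist0.png

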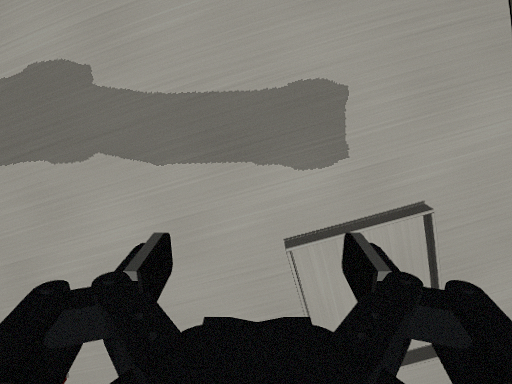

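```bash
cat > h.py <<'E'
import numpy as np,cv2
def load(n): return dict(np.load(n+".npz"))
def ray(d,uv,T=None):
    T=d["world_from_camera"] if T is None else T
    p=cv2.undistortPoints(np.array(uv,float).reshape(-1,1,2),d["intrinsics"],d["dist_coeffs"]).reshape(-1,2)
    r=np.c_[p,np.ones(len(p))]@T[:3,:3].T
    return T[:3,3],r
def onz(d,uv,z,T=None):
    o,r=ray(d,uv,T); return o+r*((z-o[2])/r[:,2:3])
def proj(d,P,T=None):
    T=d["world_from_camera"] if T is None else T
    Ti=np.linalg.inv(T); 
    return cv2.projectPoints(np.array(P,float).reshape(-1,3),cv2.Rodrigues(Ti[:3,:3])[0],Ti[:3,3],d["intrinsics"],d["dist_coeffs"])[0].reshape(-1,2)
def crop(d,x0,y0,w,h,s,name,gain=1.5):
    c=d["image"][y0:y0+h,x0:x0+w]; c=cv2.resize(c,None,fx=s,fy=s,interpolation=cv2.INTER_CUBIC)
    c=np.clip(c*gain,0,255).astype(np.uint8)
    for i in range(0,w,10):
        cv2.line(c,(i*s,0),(i*s,4),(0,255,255),1)
        if i%20==0: cv2.putText(c,str(x0+i),(i*s,14),0,.35,(0,255,255))
    for i in range(0,h,10):
        cv2.line(c,(0,i*s),(4,i*s),(0,255,255),1)
        if i%20==0: cv2.putText(c,str(y0+i),(6,i*s+4),0,.35,(0,255,255))
    cv2.imwrite("pics/"+name,c)
E
python3 - <<'E'
from h import *
t=load("top0");s=load("scene0")
crop(t,215,120,100,110,5,"c1.png"); crop(t,145,215,90,60,8,"c2.png"); crop(s,160,120,130,110,5,"c3.png");crop(s,305,165,70,70,8,"c4.png")
print(onz(t,[(168,234),(200,259),(163,255)],0.02).round(3).tolist())
print(onz(t,[(240,221),(288,219),(269,205)],0.1).round(3).tolist())
E
```

```text
[[0.464, 0.259, 0.02], [0.391, 0.163, 0.02], [0.403, 0.27, 0.02]]
[[0.489, 0.044, 0.1], [0.494, -0.089, 0.1], [0.534, -0.037, 0.1]]
```

View pics/c1.png

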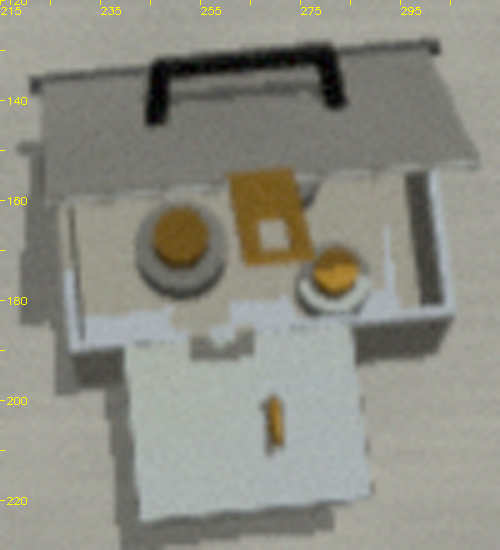

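View pics/c2.png

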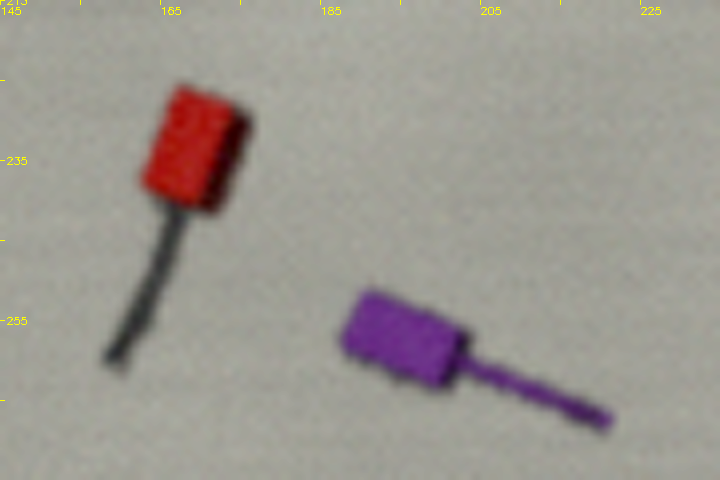

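View pics/c3.png

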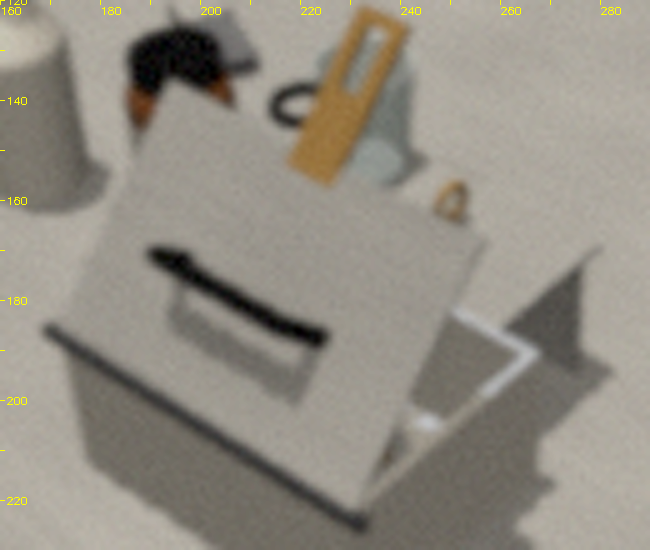

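View pics/c4.png

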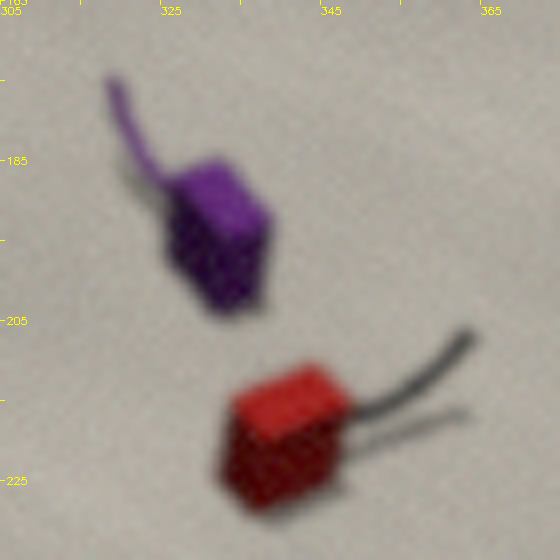

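```bash
cat > fit.py <<'E'
from h import *
from scipy.optimize import least_squares
t=load("top0");s=load("scene0")
def RT(p,P):
    c,q=np.cos(p[2]),np.sin(p[2]);P=np.array(P,float)
    return np.c_[p[0]+c*P[:,0]-q*P[:,1],p[1]+q*P[:,0]+c*P[:,1],P[:,2]]
# box frame pts
B=[((243.5,223.5),(-.045,.08,.1)),((289,218.5),(-.045,-.05,.1)),
   ((229.3,190),(.055,.11,.1)),((305.5,182.8),(.055,-.11,.1)),
   ((269.8,204.5),(0,0,.125))]
uv=np.array([b[0] for b in B]);P=[b[1] for b in B]
f=lambda p:(proj(t,RT(p,P))-uv).ravel()
r=least_squares(f,[.53,-.03,0]);print("box",r.x.round(4),r.fun.reshape(-1,2).round(1).tolist())
b=r.x
# scene check
P2=[(0,0,.118),(-.045,-.05,.1),(.055,-.11,.1),(.215,-.113,.1),(.215,.113,.1)]
print("scene pred",proj(s,RT(b,P2)).round(1).tolist()); print("top pred hinge",proj(t,RT(b,P2)).round(1).tolist())
# pin
Pt=[((167.5,226),(-.02,-.012,.046)),((162.7,237.5),(.02,-.012,.046)),((175.2,229),(-.02,.012,.046)),((159.2,259.7),(.079,0,.038)),((171.8,241),(.02,.012,.046))]
Ps=[((334.5,215),(-.02,-.012,.046)),((344.5,210.5),(-.02,.012,.046)),((338.8,219.8),(.02,-.012,.046)),((363.7,207),(.079,0,.038))]
E
python3 fit.py
```

```text
box [ 0.5329 -0.0392  0.0934] [[-0.7, 0.5], [0.4, 0.8], [-0.5, 0.0], [0.5, -0.4], [0.3, -1.0]]
scene pred [[248.6, 159.8], [245.7, 151.1], [209.8, 159.4], [169.8, 186.7], [229.2, 223.7]]
top pred hinge [[270.0, 204.0], [289.4, 219.3], [306.0, 182.4], [299.9, 129.6], [222.9, 136.9]]
```

```bash
cat >> fit.py <<'E'
Pt=[((167.5,226),(-.02,-.012,.046)),((163.1,237.5),(.02,-.012,.046)),((175,228.5),(-.02,.012,.046)),((159.2,259.7),(.079,0,.038)),((170.6,241),(.02,.012,.046))]
Ps=[((334.4,215.6),(-.02,.012,.046)),((339,220),(-.02,-.012,.046)),((344.4,210.3),(.02,.012,.046)),((349,215.4),(.02,-.012,.046)),((363.7,207),(.079,0,.038))]
f=lambda p:np.r_[(proj(t,RT(p,[a[1] for a in Pt]))-np.array([a[0] for a in Pt])).ravel(),(proj(s,RT(p,[a[1] for a in Ps]))-np.array([a[0] for a in Ps])).ravel()]
r=least_squares(f,[.46,.26,3.0]);print("pin",r.x.round(4),r.fun.reshape(-1,2).round(1).tolist());pin=r.x
for th in np.arange(.4,1.2,.1):
    Q=[(.215-.16*np.cos(th),y,.1+.16*np.sin(th)) for y in(.113,-.113)]
    print(round(th,1),proj(s,RT(b,Q)).round(0).tolist(),proj(t,RT(b,Q)).round(0).tolist())
E
python3 fit.py
```

```text
box [ 0.5329 -0.0392  0.0934] [[-0.7, 0.5], [0.4, 0.8], [-0.5, 0.0], [0.5, -0.4], [0.3, -1.0]]
scene pred [[248.6, 159.8], [245.7, 151.1], [209.8, 159.4], [169.8, 186.7], [229.2, 223.7]]
top pred hinge [[270.0, 204.0], [289.4, 219.3], [306.0, 182.4], [299.9, 129.6], [222.9, 136.9]]
pin [0.464  0.255  2.8262] [[-1.6, -0.8], [-2.1, 0.9], [-1.3, -0.8], [-1.0, 0.0], [-1.7, -0.1], [-2.1, -2.0], [-1.5, -0.9], [-0.5, -1.6], [0.1, -1.3], [-1.2, -0.7]]
0.4 [[265.0, 176.0], [204.0, 145.0]] [[226.0, 180.0], [310.0, 172.0]]
0.5 [[263.0, 173.0], [202.0, 142.0]] [[225.0, 176.0], [310.0, 168.0]]
0.6 [[261.0, 171.0], [199.0, 139.0]] [[225.0, 172.0], [310.0, 164.0]]
0.7 [[259.0, 169.0], [197.0, 137.0]] [[224.0, 167.0], [311.0, 159.0]]
0.8 [[256.0, 167.0], [193.0, 135.0]] [[223.0, 162.0], [311.0, 153.0]]
0.9 [[253.0, 166.0], [190.0, 134.0]] [[223.0, 156.0], [311.0, 148.0]]
1.0 [[250.0, 166.0], [186.0, 134.0]] [[222.0, 150.0], [310.0, 142.0]]
1.1 [[246.0, 167.0], [182.0, 134.0]] [[221.0, 144.0], [310.0, 135.0]]
```

```bash
cat >> h.py <<'E'
from scipy.spatial.transform import Rotation as Rn
def pose(st):
    w,x,y,z=st["orientation"]; return np.array(st["ee_pos"]),Rn.from_quat([x,y,z,w]).as_matrix()
def togo(st,tgt,ang=None):
    """tgt world TCP, ang=world angle (deg) of tool y mod 180"""
    p,R=pose(st); dp=R.T@(np.array(tgt)-p)*1000
    cur=np.degrees(np.arctan2(R[1,1],R[0,1]))
    dy=0 if ang is None else -((ang-cur+90)%180-90)
    return dp.round(1).tolist(),round(dy,1),"cur",p.round(4).tolist(),round(cur,1)
BOX=np.array([.5329,-.0392,.0934])
def bw(x,y,z):
    c,q=np.cos(BOX[2]),np.sin(BOX[2]); return [BOX[0]+c*x-q*y,BOX[1]+q*x+c*y,z]
E
python3 - <<'E'
from h import *
from cell import env
print(togo(env.read_state(),bw(.128,0,.36),95.35))
E
```

```text
([-642.0, -568.0, -109.6], np.float64(-21.4), 'cur', [0.2008, 0.6963, 0.2496], np.float64(73.9))
```

servo_tool --commands '[{"dp":[0,0,-50],"yaw":0},{"dp":[-50,-44,-90],"yaw":-5},{"dp":[-85,-75,-110],"yaw":-10},{"dp":[-120,-106,-110],"yaw":-15},{"dp":[-155,-137,-110],"yaw":-21},{"dp":[-190,-168,-110],"yaw":-21},{"dp":[-225,-199,-110],"yaw":-21},{"dp":[-260,-230,-110],"yaw":-21},{"dp":[-295,-261,-110],"yaw":-21},{"dp":[-330,-292,-110],"yaw":-21}]' --jaw -1

```text
time: 1.15
ee_pos: [0.4358, 0.3257, 0.3604]
orientation: [0.0, -0.043, 0.999, 0.0]
force: [1.3, -0.3, -0.5]
grip_width: 0.001
```

Run:
```python
from h import *
from cell import env
print(togo(env.read_state(),bw(.128,0,.36),95.35))
```

```text
([-193.4, -370.9, 0.4], np.float64(-0.4), 'cur', [0.4358, 0.3257, 0.3604], np.float64(94.9))
```

```bash
cat > snap.py <<'E'
import sys
from h import *
from cell import env
k=sys.argv[1]
st=env.read_state(); d=env.snapshot("wrist"); p,R=pose(st); T=np.eye(4);T[:3,:3]=R;T[:3,3]=p
d["world_from_camera"]=T@d["T_tool_cam"]; np.savez(f"w{k}.npz",**d)
cv2.imwrite(f"pics/w{k}.png",np.clip(d["image"]*1.4,0,255).astype(np.uint8)); print(p,st["force"])
E
python3 snap.py 1
```

```text
[0.43582238 0.32566358 0.36035223] [ 1.31026066 -0.34708152 -0.54554392]
```

View pics/w1.png

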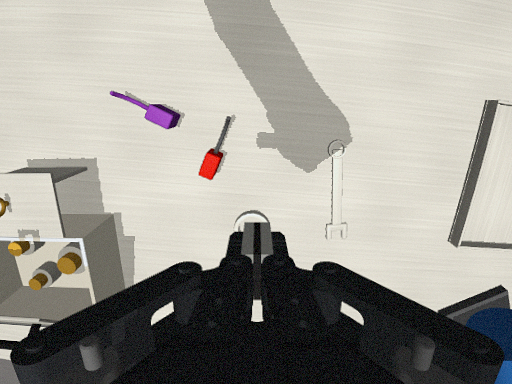

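Run:
```python
from h import *
d=load("w1"); crop(d,185,105,60,85,8,"c5.png",1.3); crop(d,0,160,130,170,4,"c6.png",1.2)
```

```text
(no output)
```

View pics/c5.png

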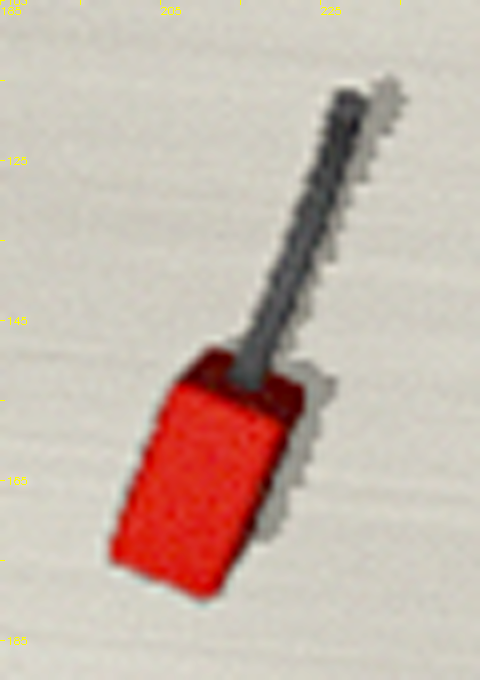

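servo_tool --commands '[{"dp":[-20,-38,0],"yaw":0},{"dp":[-41,-78,0],"yaw":0},{"dp":[-62,-118,0],"yaw":0},{"dp":[-83,-158,0],"yaw":0},{"dp":[-104,-198,0],"yaw":0},{"dp":[-125,-238,0],"yaw":0},{"dp":[-146,-278,0],"yaw":0},{"dp":[-167,-318,0],"yaw":0},{"dp":[-185,-355,0],"yaw":0},{"dp":[-193,-371,0],"yaw":0}]'

```text
time: 2.2
ee_pos: [0.6603, -0.0297, 0.3598]
orientation: [-0.0, -0.041, 0.999, -0.001]
force: [-0.0, -0.4, -0.2]
grip_width: -0.001
```

```bash
python3 snap.py 2
python3 - <<'E'
from h import *
from cell import env
d=env.snapshot("scene");np.savez("scene1",**d);crop(d,150,90,150,140,5,"c7.png")
E
```

```text
[ 0.66034364 -0.02974702  0.35978642] [-0.04089128 -0.38946217 -0.19606465]
```

View pics/w2.png

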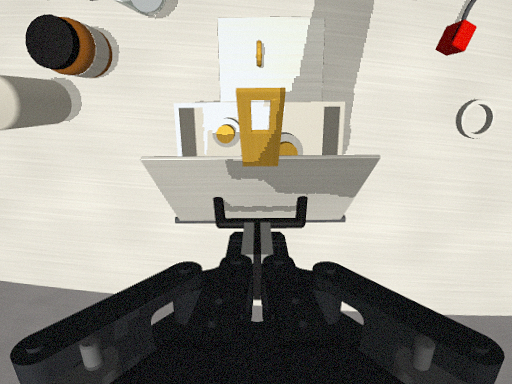

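View pics/c7.png

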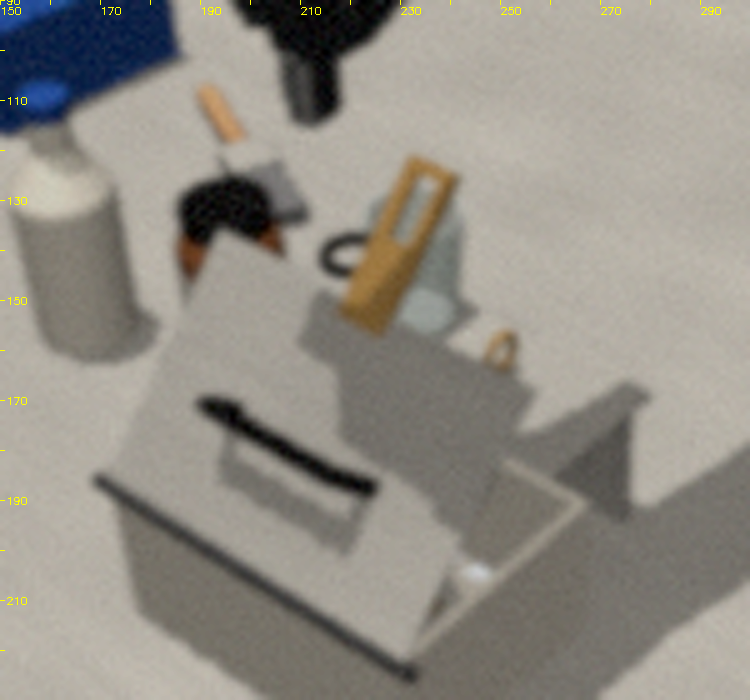

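```bash
python3 - <<'E'
from h import *
d=load("w2"); crop(d,165,5,190,165,4,"c8.png",1.1)
E
cat > fit2.py <<'E'
from fit import *
d=load("w1")
Pw=[((185+113/8,105+560/8),(-.02,.012,.046)),((185+207/8,105+597/8),(-.02,-.012,.046)),((185+182/8,105+383/8),(.02,.012,.046)),((185+283/8,105+425/8),(.02,-.012,.046)),((185+350/8,105+96/8),(.079,0,.038)),((185+213/8,105+350/8),(.02,.012,.0)) ]
f3=lambda p:(proj(d,RT(p,[a[1] for a in Pw]))-np.array([a[0] for a in Pw])).ravel()
r=least_squares(f3,[.46,.26,2.83]);print("pin wrist",r.x.round(4),r.fun.reshape(-1,2).round(1).tolist())
E
python3 fit2.py | tail -1
```

```text
pin wrist [0.466  0.257  2.8292] [[-1.2, 0.3], [1.5, 1.4], [-1.0, -1.1], [1.1, -0.4], [-0.1, 1.1], [-0.3, -1.4]]
```

View pics/c8.png

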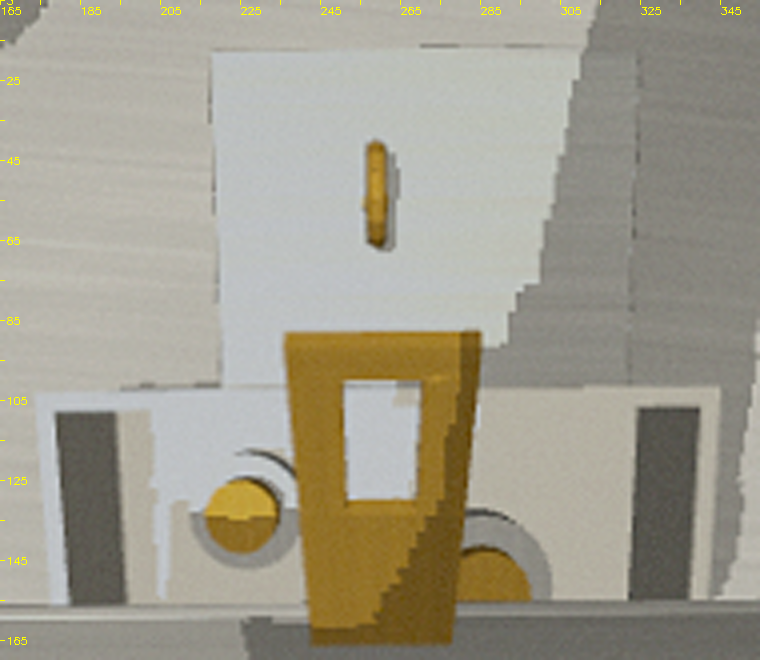

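```bash
cat > fit3.py <<'E'
from fit import *
d=load("w2")
W=[((218,18),(-.045,-.05,.1)),((324.3,16.7),(-.045,.08,.1)),((220.5,101.7),(.055,-.05,.1)),((322.5,101.3),(.055,.08,.1)),((174.5,103),(.055,-.11,.1)),((344.5,101.5),(.055,.11,.1)),((259.2,40),(-.014,0,.118)),((259.2,66.5),(.014,0,.118))]
g=lambda p:(proj(d,RT(p,[a[1] for a in W]))-np.array([a[0] for a in W])).ravel()
r=least_squares(g,b);print("box wrist",r.x.round(4),r.fun.reshape(-1,2).round(1).tolist())
for th in np.arange(.6,1.2,.1):
    Q=[(.215-.16*np.cos(th),y,.1+.16*np.sin(th)) for y in(.113,-.113)]+[(.215-.242*np.cos(th),y,.1+.242*np.sin(th)) for y in(.017,-.017)]
    print(round(th,1),proj(d,RT(r.x,Q)).round(0).tolist())
E
python3 fit3.py | tail -7
```

```text
box wrist [ 0.5333 -0.0357  0.0911] [[-0.6, -0.6], [0.8, -0.1], [-0.1, 0.5], [-0.4, 0.0], [-0.6, 0.1], [0.8, -0.2], [-0.0, 0.8], [0.2, -0.5]]
0.6 [[373.0, 129.0], [149.0, 132.0], [282.0, 49.0], [239.0, 49.0]]
0.7 [[377.0, 141.0], [145.0, 143.0], [284.0, 65.0], [238.0, 65.0]]
0.8 [[380.0, 154.0], [142.0, 156.0], [286.0, 87.0], [237.0, 87.0]]
0.9 [[384.0, 168.0], [139.0, 171.0], [288.0, 114.0], [236.0, 115.0]]
1.0 [[386.0, 185.0], [136.0, 187.0], [290.0, 147.0], [235.0, 148.0]]
1.1 [[388.0, 202.0], [135.0, 205.0], [291.0, 185.0], [235.0, 186.0]]
```

```bash
sed -i 's/^BOX=.*/BOX=np.array([.5332,-.0365,.0915])/' h.py
python3 - <<'E'
from h import *
from cell import env
st=env.read_state()
print(togo(st,bw(.124,0,.25))[:2])
for th in (.8,.7,.6,.5,.4,.3,.2,.1,0,-.02):
    print(th,togo(st,bw(.215-.138*np.cos(th)+.008*np.sin(th),0,.119+.14*np.sin(th)+.004*np.cos(th)))[:1])
E
```

```text
([2.8, 3.5, 109.6], 0)
0.8 ([2.2, 3.5, 137.4],)
0.7 ([12.2, 3.4, 147.4],)
0.6 ([21.2, 3.4, 158.3],)
0.5 ([29.1, 3.3, 170.0],)
0.4 ([35.8, 3.2, 182.4],)
0.3 ([41.3, 3.2, 195.5],)
0.2 ([45.4, 3.2, 208.9],)
0.1 ([48.3, 3.2, 222.7],)
0 ([49.8, 3.2, 236.7],)
-0.02 ([49.9, 3.2, 239.5],)
```

servo_tool --commands '[{"dp":[1,2,35],"yaw":0},{"dp":[2,3,75],"yaw":0},{"dp":[2,3,110],"yaw":0},{"dp":[2,3,125],"yaw":0},{"dp":[2,3,137],"yaw":0},{"dp":[7,3,142],"yaw":0},{"dp":[12,3,147],"yaw":0},{"dp":[17,3,153],"yaw":0},{"dp":[21,3,158],"yaw":0}]'

```text
time: 3.2
ee_pos: [0.638, -0.0242, 0.2029]
orientation: [0.001, -0.043, 0.999, 0.0]
force: [2.7, 1.8, 1.2]
grip_width: 0.002
```

servo_tool --commands '[{"dp":[4,0,6],"yaw":0},{"dp":[8,0,12],"yaw":0},{"dp":[12,0,18],"yaw":0},{"dp":[15,0,24],"yaw":0},{"dp":[18,0,31],"yaw":0},{"dp":[20,0,37],"yaw":0}]'

```text
time: 3.8
ee_pos: [0.6176, -0.0262, 0.1646]
orientation: [-0.0, -0.043, 0.999, -0.0]
force: [0.5, -0.3, 1.4]
grip_width: 0.002
```

Run:
```python
from h import *
from cell import env
d=env.snapshot("scene");np.savez("scene2",**d);crop(d,150,90,150,140,5,"c9.png")
print(env.read_state()["force"],togo(env.read_state(),bw(.077,0,.123))[:1])
```

```text
[ 0.54473042  0.06013704 -0.32988879] ([7.2, -2.6, 40.7],)
```

View pics/c9.png

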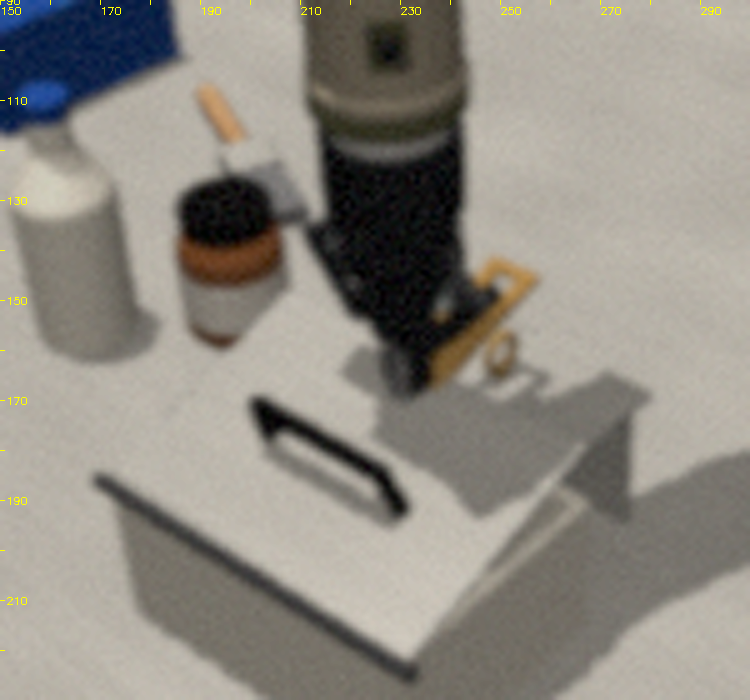

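Lid is closing well (now about 0.3 rad). Continue.

servo_tool --commands '[{"dp":[2,0,7],"yaw":0},{"dp":[3,-1,14],"yaw":0},{"dp":[5,-2,21],"yaw":0},{"dp":[6,-2,28],"yaw":0},{"dp":[7,-2,34],"yaw":0},{"dp":[7,-2,38],"yaw":0},{"dp":[7,-2,40],"yaw":0}]'

```text
time: 4.55
ee_pos: [0.611, -0.0286, 0.1247]
orientation: [-0.0, -0.043, 0.999, -0.0]
force: [-0.4, 0.7, 1.9]
grip_width: -0.003
```

servo_tool --commands '[{"dp":[0,0,1],"yaw":0},{"dp":[0,0,2],"yaw":0},{"dp":[0,0,3],"yaw":0}]'

```text
time: 4.85
ee_pos: [0.6111, -0.0287, 0.123]
orientation: [-0.0, -0.043, 0.999, 0.0]
force: [-5.1, 0.7, 19.1]
grip_width: -0.001
```

servo_tool --commands '[{"dp":[0,0,-40],"yaw":0},{"dp":[0,0,-85],"yaw":0},{"dp":[0,0,-130],"yaw":0},{"dp":[0,0,-177],"yaw":0}]' --jaw 0.1

```text
time: 5.25
ee_pos: [0.6109, -0.0288, 0.3011]
orientation: [-0.0, -0.043, 0.999, -0.0]
force: [1.3, -0.2, 0.5]
grip_width: 0.548
```

```bash
python3 snap.py 3
python3 - <<'E'
from h import *
from cell import env
d=load("w3"); crop(d,150,60,200,150,4,"c10.png",1.1)
psi=2.829; a=np.degrees(psi)-90
g=np.array([.466,.257])+.006*np.array([np.cos(psi),np.sin(psi)])
print(togo(env.read_state(),[g[0],g[1],.25],a))
E
```

```text
[ 0.61089488 -0.02882527  0.30105143] [ 1.28284759 -0.21946108  0.54715709]
([129.3, 300.0, 57.6], np.float64(22.8), 'cur', [0.614, -0.0292, 0.3092], np.float64(94.9))
```

View pics/c10.png

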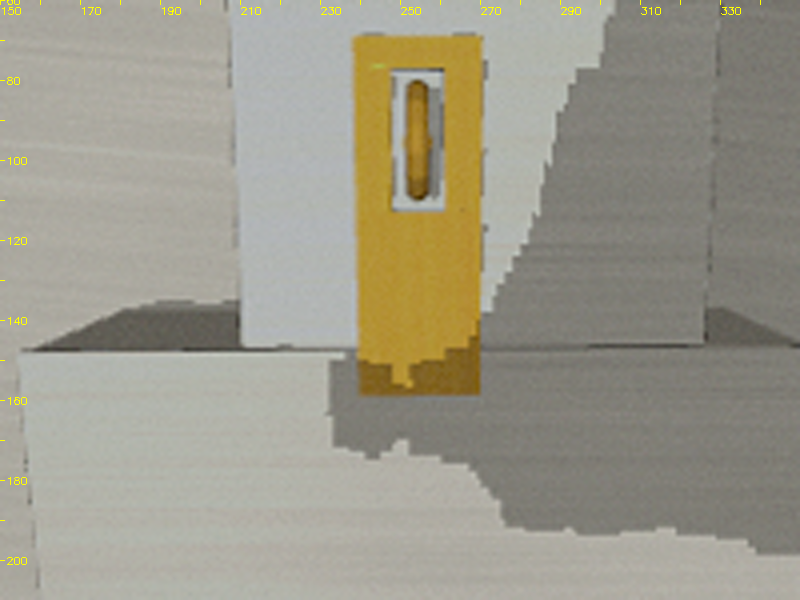

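servo_tool --commands '[{"dp":[15,30,0],"yaw":0},{"dp":[31,70,0],"yaw":0},{"dp":[48,110,0],"yaw":4},{"dp":[65,150,0],"yaw":10},{"dp":[82,190,10],"yaw":16},{"dp":[99,230,25],"yaw":22.8},{"dp":[116,268,40],"yaw":22.8},{"dp":[129,300,58],"yaw":22.8},{"dp":[129,300,58],"yaw":22.8}]'

```text
time: 6.2
ee_pos: [0.4538, 0.2634, 0.2392]
orientation: [-0.002, 0.152, 0.988, -0.0]
force: [0.1, -1.0, 0.0]
grip_width: 0.55
```

```bash
python3 snap.py 4
python3 - <<'E'
from h import *
d=load("w4"); crop(d,180,60,130,150,5,"c11.png",1.1)
psi=2.829;c,s=np.cos(psi),np.sin(psi)
P=[(.466+c*x-s*y,.257+s*x+c*y,z) for x,y,z in[(-.02,.012,.046),(-.02,-.012,.046),(.02,.012,.046),(.02,-.012,.046),(.079,0,.038)]]
print(proj(d,P).round(1).tolist())
E
```

```text
[0.45378283 0.26343262 0.2392418 ] [ 0.08720021 -1.01363896  0.02819052]
[[242.7, 197.7], [263.6, 197.8], [242.5, 163.4], [264.1, 163.6], [253.6, 108.8]]
```

View pics/c11.png

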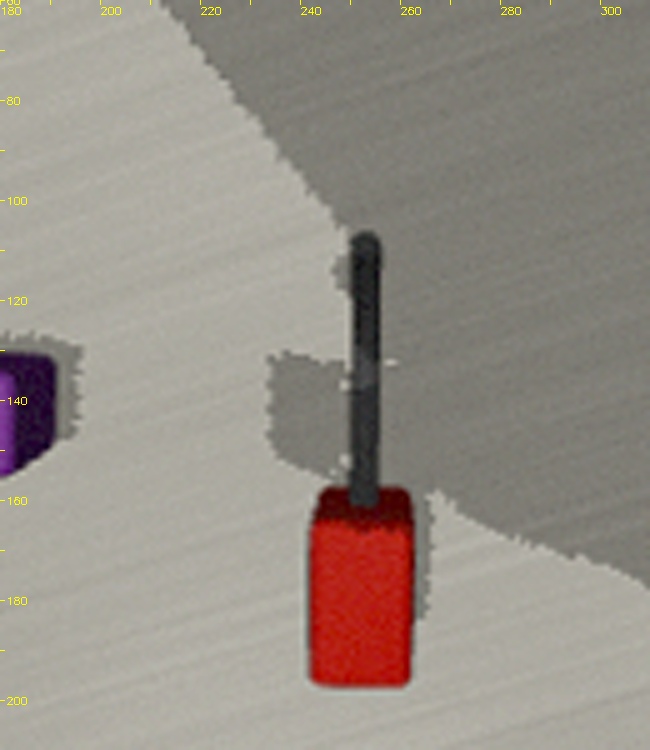

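Run:
```python
from h import *
from cell import env
print(togo(env.read_state(),[.4598,.2573,.046],72.1))
```

```text
([-5.5, -2.1, 194.2], np.float64(0.3), 'cur', [0.4555, 0.2611, 0.2402], np.float64(72.4))
```

servo_tool --commands '[{"dp":[-5,-2,45],"yaw":0},{"dp":[-5,-2,90],"yaw":0},{"dp":[-5,-2,130],"yaw":0},{"dp":[-5,-2,160],"yaw":0},{"dp":[-5,-2,180],"yaw":0},{"dp":[-5,-2,194],"yaw":0},{"dp":[-5,-2,194],"yaw":0}]' --jaw 0

```text
time: 6.95
ee_pos: [0.4617, 0.2542, 0.046]
orientation: [-0.0, 0.156, 0.988, -0.001]
force: [0.4, -0.6, 0.4]
grip_width: 0.501
```

Run:
```python
from h import *
from cell import env
print(togo(env.read_state(),[.4598,.2573,.046],72.1))
d=env.snapshot("scene");crop(d,290,140,110,110,6,"c12.png")
```

```text
([2.8, 2.4, -0.0], np.float64(-0.1), 'cur', [0.4617, 0.2542, 0.046], np.float64(72.0))
```

View pics/c12.png

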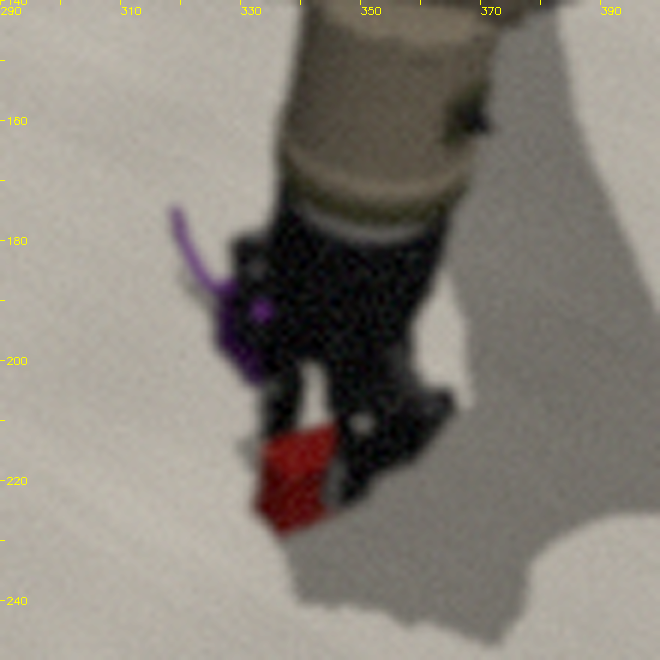

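servo_tool --commands '[{"dp":[2.8,2,0],"yaw":0},{"dp":[2.8,2,0],"yaw":0}]'

```text
time: 7.2
ee_pos: [0.4596, 0.259, 0.0484]
orientation: [0.001, 0.155, 0.988, 0.001]
force: [1.2, 0.0, -0.3]
grip_width: 0.501
```

servo_tool --commands '[{"dp":[0,0,0],"yaw":0},{"dp":[0,0,0],"yaw":0},{"dp":[0,0,0],"yaw":0},{"dp":[0,0,0],"yaw":0},{"dp":[0,0,0],"yaw":0}]' --jaw -1 --grip_force 25

```text
time: 7.7
ee_pos: [0.4594, 0.2587, 0.0481]
orientation: [0.0, 0.155, 0.988, 0.0]
force: [-1.0, -0.3, 7.6]
grip_width: 0.276
```

servo_tool --commands '[{"dp":[0,0,-20],"yaw":0},{"dp":[0,0,-50],"yaw":0},{"dp":[0,0,-90],"yaw":0},{"dp":[0,0,-130],"yaw":0},{"dp":[0,0,-154],"yaw":0},{"dp":[0,0,-154],"yaw":0}]'

```text
time: 8.3
ee_pos: [0.4603, 0.2593, 0.2046]
orientation: [0.002, 0.155, 0.988, 0.002]
force: [0.8, 0.2, -2.1]
grip_width: 0.28
```

```bash
python3 snap.py 5
python3 - <<'E'
from h import *
from cell import env
d=env.snapshot("scene");np.savez("s5",**d);crop(d,290,80,110,120,6,"c13.png")
print(env.read_state()["grip_width"])
E
```

```text
[0.46034032 0.25929379 0.20456669] [ 0.76279438  0.24331614 -2.05408721]
0.274417652450689
```

View pics/c13.png

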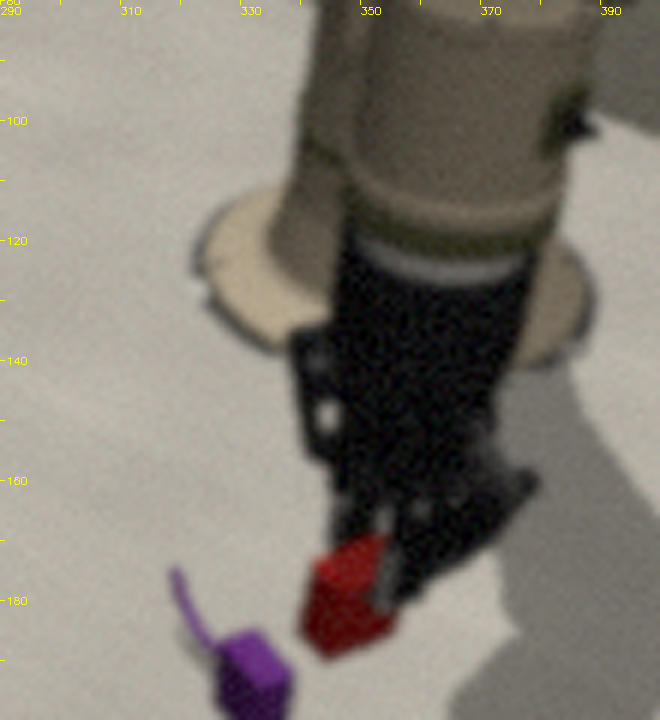

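View pics/w5.png

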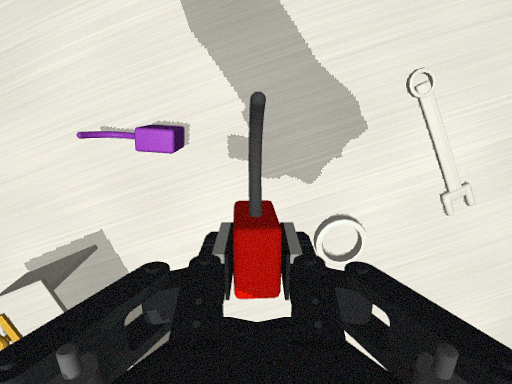

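Run:
```python
from h import *
d=load("w5"); crop(d,205,80,100,230,3,"c14.png",2.2)
```

```text
(no output)
```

View pics/c14.png

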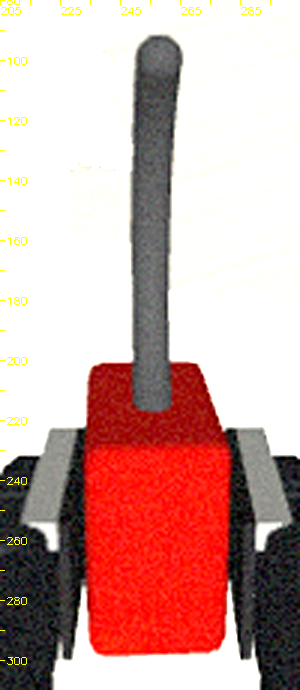

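```bash
cat > pinfit.py <<'E'
from h import *
from scipy.optimize import least_squares
R0=np.diag([1,-1,-1.])
def pt(p,P): # p: rotvec(pin frame),trans of pin origin in tool frame; P in pin frame
    R=R0@Rn.from_rotvec(p[:3]).as_matrix(); return np.array(P,float)@R.T+p[3:]
def fit(d,obs,p0=(0,0,0,-.006,0,.046),w=None):
    uv=np.array([o[0] for o in obs],float);P=[o[1] for o in obs]
    f=lambda p:np.r_[(proj(d,pt(p,P),d["T_tool_cam"])-uv).ravel(),(p[0])*20,(p[2])*20]
    r=least_squares(f,p0);return r.x,r.fun
B,T=0,.046
E
python3 - <<'E'
from pinfit import *
d=load("w5")
o=[((235,201),(.02,.012,0)),((272,201),(.02,-.012,0)),((234,229),(.02,.012,T)),((281.5,229),(.02,-.012,T)),((234.5,297),(-.02,.012,T)),((280,297),(-.02,-.012,T)),((257.5,98),(.079,0,.038)),((255,214.5),(.02,0,.0262))]
x,f=fit(d,o);print(x.round(4),f.round(1))
E
```

```text
[ 0.0511  0.027  -0.0071 -0.0087 -0.0004  0.0503] [-0.3 -1.2  0.5 -1.6 -1.3 -1.2  0.9 -1.9 -0.5  2.4  0.1  1.1  0.   2.9
  0.7 -1.   1.  -0.1]
```

Run:
```python
from h import *
from cell import env
st=env.read_state()
print(bw(-.0687,.04,.17),togo(st,bw(-.0687,.04,.17),95.24))
```

```text
[np.float64(0.4611324911328218), np.float64(-0.002944610482380247), 0.17] ([-82.4, -248.3, 31.2], np.float64(-23.1), 'cur', [0.4589, 0.2586, 0.2013], np.float64(72.1))
```

servo_tool --commands '[{"dp":[-10,-28,0],"yaw":-2},{"dp":[-21,-63,0],"yaw":-6},{"dp":[-32,-98,0],"yaw":-10},{"dp":[-44,-133,0],"yaw":-15},{"dp":[-56,-168,0],"yaw":-20},{"dp":[-67,-203,0],"yaw":-23},{"dp":[-77,-233,12],"yaw":-23},{"dp":[-82,-248,25],"yaw":-23},{"dp":[-82,-248,31],"yaw":-23},{"dp":[-82,-248,31],"yaw":-23}]'

```text
time: 9.4
ee_pos: [0.46, -0.0026, 0.1685]
orientation: [-0.002, -0.044, 0.999, 0.0]
force: [0.7, 0.2, -2.5]
grip_width: 0.277
```

```bash
python3 snap.py 6
python3 - <<'E'
from h import *
from cell import env
d=env.snapshot("scene");np.savez("s6",**d);crop(d,220,110,100,110,6,"c15.png")
st=env.read_state();print(togo(st,bw(-.0687,.04,.150),95.24),st["force"])
E
```

```text
[ 0.45998611 -0.00256166  0.16852224] [ 0.65979275  0.18139022 -2.47074523]
([-0.2, -1.4, 19.7], np.float64(-0.1), 'cur', [0.4608, -0.0016, 0.1697], np.float64(95.2)) [-0.84307521  0.82091741 -1.80313623]
```

View pics/c15.png

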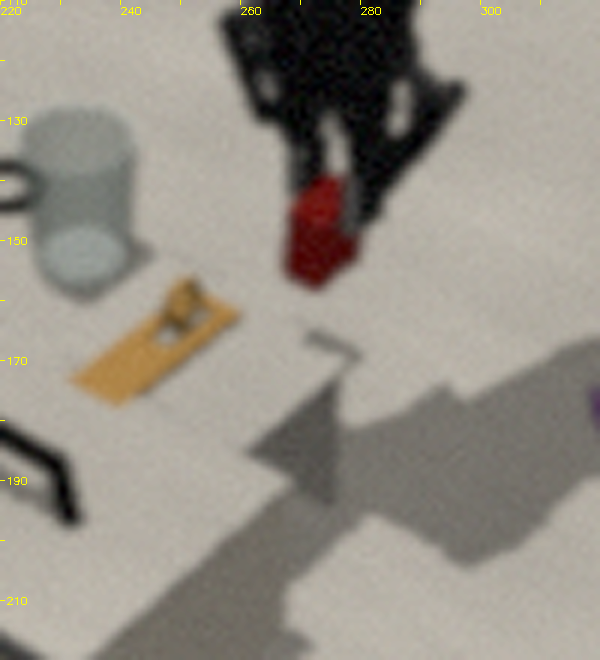

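View pics/w6.png

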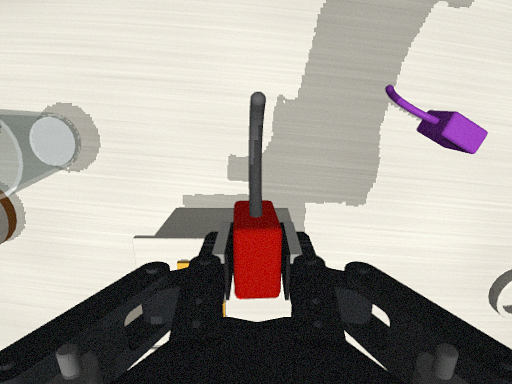

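servo_tool --commands '[{"dp":[0,-1,8],"yaw":0},{"dp":[0,-1,15],"yaw":0},{"dp":[0,-1,18],"yaw":0},{"dp":[0,-1,20],"yaw":0},{"dp":[0,-1,22],"yaw":0}]' --grip_force 20

```text
time: 10.0
ee_pos: [0.4612, -0.0035, 0.1481]
orientation: [0.0, -0.045, 0.999, -0.0]
force: [-0.4, 0.3, -0.6]
grip_width: 0.278
```

servo_tool --commands '[{"dp":[2,0,1.5],"yaw":0},{"dp":[3.5,0,3],"yaw":0},{"dp":[5,0,4.5],"yaw":0},{"dp":[6,0,5.6],"yaw":0},{"dp":[7.5,0,7.5],"yaw":0},{"dp":[9,0,9.5],"yaw":0}]'

```text
time: 10.6
ee_pos: [0.4515, -0.0052, 0.1391]
orientation: [-0.0, -0.044, 0.999, -0.0]
force: [-3.0, -5.2, 7.6]
grip_width: 0.277
```

```bash
python3 snap.py 7
python3 - <<'E'
from h import *
d=load("w7"); crop(d,205,80,100,230,3,"c16.png",1.6)
E
```

```text
[ 0.45153113 -0.00524351  0.13907467] [-3.00000215 -5.16699116  7.57615451]
```

View pics/c16.png

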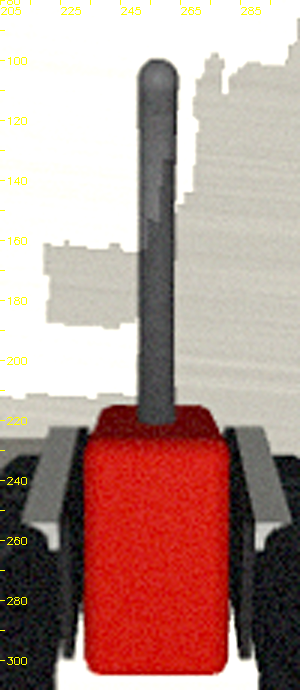

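```bash
cat >> pinfit.py <<'E'
def rep(k,fb,ft,bt,tip):
    d=load("w"+k)
    o=[((ft[0],ft[2]),(.02,.012,T)),((ft[1],ft[2]),(.02,-.012,T)),((bt[0],bt[2]),(-.02,.012,T)),((bt[1],bt[2]),(-.02,-.012,T)),(tip,(.079,0,.038))]
    if fb: o+=[((fb[0],fb[2]),(.02,.012,0)),((fb[1],fb[2]),(.02,-.012,0))]
    x,f=fit(d,o);print("pitch deg",np.degrees(x[1]).round(1),"rot",x[:3].round(3),"t mm",(x[3:]*1000).round(1),f.round(1));return x
E
python3 -c "
from pinfit import *
rep('5',(235,272,201),(234,281.5,229),(234.5,280,297),(257.5,98))
rep('7',(238,276,216),(234,281,224),(234,280,304),(257,106))"
```

```text
pitch deg 1.5 rot [ 0.05   0.027 -0.007] t mm [-8.6 -0.3 50.3] [-1.2 -1.3  1.  -2.1 -0.4  2.2  0.1  1.   0.1  2.7 -0.1 -1.4  0.7 -1.7
  1.  -0.1]
pitch deg 16.5 rot [ 0.001  0.288 -0.002] t mm [-19.3   1.8  45.5] [-1.4 -0.6  0.8 -0.6 -1.2  0.5  1.6  0.5  0.2  1.8  0.4 -0.9 -0.5 -0.9
  0.  -0. ]
```

servo_tool --commands '[{"dp":[1.5,1,2],"yaw":0},{"dp":[3,1,4],"yaw":0},{"dp":[4,1,6],"yaw":0},{"dp":[5,1,8],"yaw":0},{"dp":[6,1,10],"yaw":0},{"dp":[7,1,12],"yaw":0},{"dp":[7.5,1,14],"yaw":0}]'

```text
time: 11.35
ee_pos: [0.4429, -0.0053, 0.1249]
orientation: [-0.001, -0.044, 0.999, -0.0]
force: [-4.5, -6.6, 7.2]
grip_width: 0.275
```

```bash
python3 snap.py 8
python3 - <<'E'
from h import *
d=load("w8"); crop(d,205,80,100,230,3,"c17.png",1.6)
E
```

```text
[ 0.44288271 -0.00528703  0.12485866] [-4.53782901 -6.55627857  7.24609113]
```

View pics/c17.png

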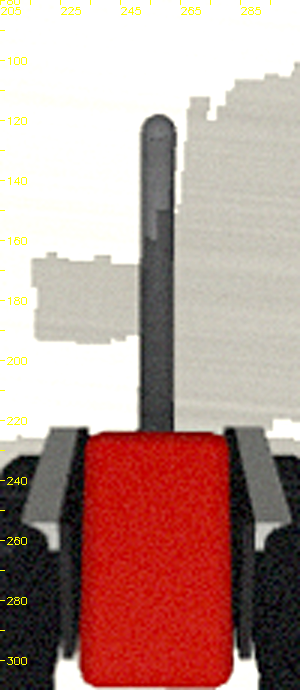

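```bash
python3 -c "
from pinfit import *
x=rep('8',None,(234.5,280.5,224.5),(232,282,309),(257,123))
for P in [(.044,0,.018),(.079,0,.038),(.02,0,0),(-.02,0,0),(-.02,0,.046)]: print(P,(pt(x,[P])*1000).round(1))
"
```

```text
pitch deg 29.0 rot [ 0.007  0.506 -0.004] t mm [-29.    1.6  41.1] [-1.2  0.2  0.7  0.3 -0.1 -0.3  0.4 -0.3  0.2  0.1  0.1 -0.1]
(0.044, 0, 0.018) [[18.2  1.8 46.6]]
(0.079, 0, 0.038) [[58.5  2.  46.1]]
(0.02, 0, 0) [[-11.5   1.6  50.7]]
(-0.02, 0, 0) [[-46.5   1.5  31.4]]
(-0.02, 0, 0.046) [[-24.2   1.9  -8.9]]
```

servo_tool --commands '[{"dp":[0,0,0],"yaw":0},{"dp":[0,0,0],"yaw":0},{"dp":[4,0,-5],"yaw":0},{"dp":[4,0,-25],"yaw":0},{"dp":[4,0,-60],"yaw":0},{"dp":[4,0,-85],"yaw":0},{"dp":[4,0,-85],"yaw":0}]' --grip_force 60

```text
time: 12.1
ee_pos: [0.4416, -0.0041, 0.2125]
orientation: [0.003, -0.045, 0.999, 0.0]
force: [0.5, 0.6, -2.8]
grip_width: 0.269
```

```bash
python3 snap.py 9
python3 - <<'E'
from h import *
from cell import env
d=load("w9"); crop(d,205,80,100,230,3,"c18.png",1.6)
st=env.read_state(); print(st["q"].round(2),st["force"],st["grip_width"])
print(togo(st,bw(.002,.085,.205),5.24))
E
```

```text
[ 0.44161564 -0.00408628  0.21245658] [ 0.5251907   0.62997914 -2.76306705]
[-0.13  0.33  0.02  2.27 -0.01  0.54  1.55] [ 0.11031654  0.72545598 -3.93888115] 0.2641575189391257
([-90.7, 44.5, 6.3], np.float64(89.9), 'cur', [0.441, -0.0041, 0.211], np.float64(95.1))
```

View pics/c18.png

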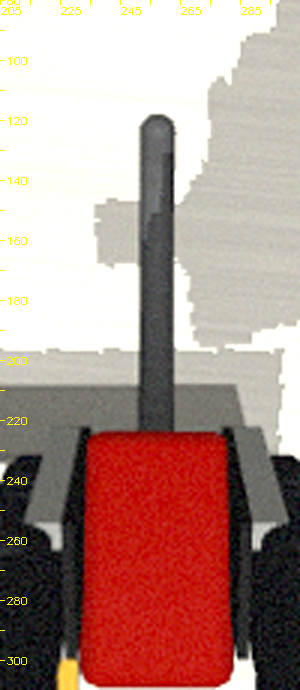

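Run:
```python
from h import *
from cell import env
st=env.read_state()
print(togo(st,bw(.035,.085,.215)))
```

```text
([-123.8, 44.5, -3.6], 0, 'cur', [0.441, -0.0041, 0.211], np.float64(95.1))
```

servo_tool --commands '[{"dp":[-15,6,-4],"yaw":0},{"dp":[-35,14,-4],"yaw":-6},{"dp":[-60,22,-4],"yaw":-14},{"dp":[-85,32,-4],"yaw":-22},{"dp":[-110,40,-4],"yaw":-30},{"dp":[-124,44,-4],"yaw":-38},{"dp":[-124,44,-4],"yaw":-46},{"dp":[-124,44,-4],"yaw":-52},{"dp":[-124,44,-4],"yaw":-55},{"dp":[-124,44,-4],"yaw":-55}]'

```text
time: 13.15
ee_pos: [0.5593, 0.0505, 0.212]
orientation: [-0.001, -0.501, 0.865, 0.001]
force: [0.1, 0.4, -2.3]
grip_width: 0.267
```

Run:
```python
from h import *
from cell import env
st=env.read_state();print(st["q"].round(3),togo(st,bw(.035,.085,.215)))
```

```text
[-0.012  0.464 -0.25   2.002  0.171  0.698  2.252] ([-1.2, -0.4, -3.0], 0, 'cur', [0.5593, 0.0505, 0.212], np.float64(150.2))
```

servo_tool --commands '[{"dp":[0,0,0],"yaw":-5},{"dp":[0,0,0],"yaw":-10},{"dp":[0,0,0],"yaw":-15},{"dp":[0,0,0],"yaw":-18},{"dp":[0,0,0],"yaw":-18}]'

```text
time: 13.65
ee_pos: [0.5596, 0.0505, 0.2127]
orientation: [-0.001, -0.63, 0.777, 0.001]
force: [-0.2, 0.0, -2.3]
grip_width: 0.268
```

Run:
```python
from h import *
from cell import env
st=env.read_state();print(st["q"].round(3),togo(st,bw(.035,.085,.215)))
```

```text
[ 0.05   0.471 -0.337  1.998  0.231  0.71   2.503] ([-1.0, -0.5, -2.3], 0, 'cur', [0.5596, 0.0505, 0.2127], np.float64(168.1))
```

```bash
python3 snap.py 10
```

```text
[0.55963343 0.0504909  0.21273706] [-0.22218535  0.03195452 -2.3085622 ]
```

View pics/w10.png

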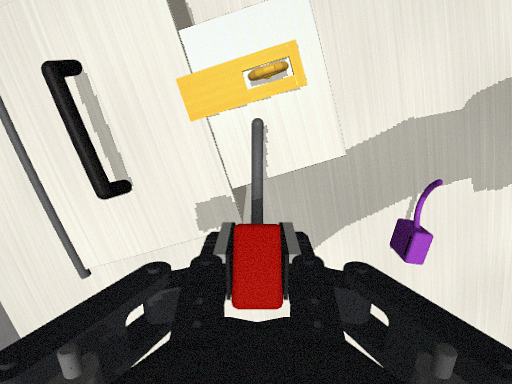

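Run:
```python
from pinfit import *
d=load("w10"); crop(d,170,0,190,140,4,"c19.png",1.1)
for P in [(0,0,.118),(.015,0,.118),(-.015,0,.118),(0,0,.133),(-.045,-.05,.1),(-.045,.08,.1),(.055,.08,.1)]: print(P,proj(d,[bw(*P)]).round(1))
rep('10',None,(234.5,281.5,224.5),(232,282.5,309),(257.5,123))
```

```text
(0, 0, 0.118) [[267.3  71. ]]
(0.015, 0, 0.118) [[247.2  77.5]]
(-0.015, 0, 0.118) [[287.6  64.5]]
(0, 0, 0.133) [[268.1  68.5]]
(-0.045, -0.05, 0.1) [[305.5 -12.8]]
(-0.045, 0.08, 0.1) [[346.2 154.7]]
(0.055, 0.08, 0.1) [[231.6 189. ]]
pitch deg 29.3 rot [ 0.008  0.511 -0.005] t mm [-30.4   0.2  40.6] [-0.8  0.   0.1  0.2  0.1 -0.2  0.3 -0.1  0.3  0.   0.2 -0.1]
```

View pics/c19.png

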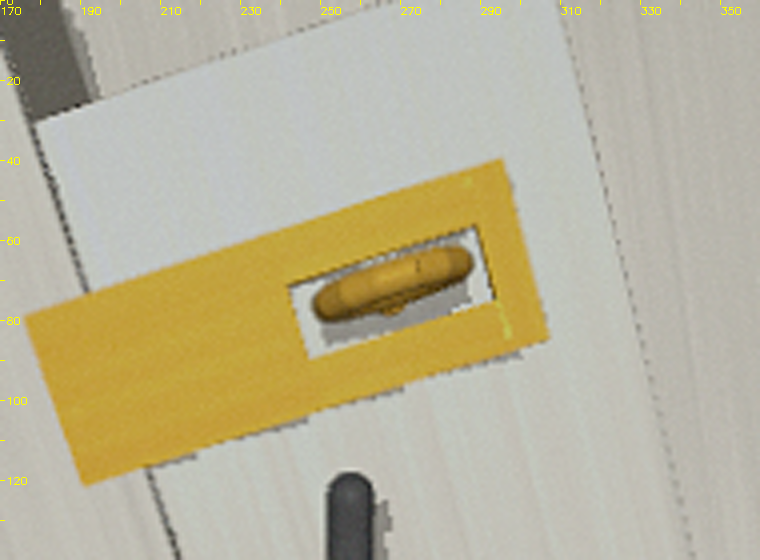

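```bash
cat > plan.py <<'E'
from pinfit import *
from cell import env
def go(x,al=(30,20,10,0,-10,-20,-29)):
    st=env.read_state();p,R=pose(st)
    e=R.T@(np.array(bw(0,0,.118))-p)*1000
    tip=pt(x,[(.079,0,.038)])[0]*1000; mid=pt(x,[(.044,0,.018)])[0]*1000
    print("eye",e.round(1),"tip",tip.round(1),"mid",mid.round(1)); print("tip->eye",(e-tip).round(1))
    c=pt(x,[(.044,0,.058)])[0]*1000
    for a in al:
        v=c+pt(x,[(.044+.04*np.sin(np.radians(a)+x[1]),0,.058-.04*np.cos(np.radians(a)+x[1]))])[0]*1000-c
        print(a,(e-v).round(1))
E
python3 - <<'E'
from plan import *
go(np.array([.004,.511,-.003,-.0304,.0002,.0406]))
E
```

```text
eye [90.6  7.7 94.9] tip [57.1  0.5 46.1] mid [16.8  0.4 46.4]
tip->eye [33.5  7.2 48.8]
30 [34.2  7.2 48.7]
20 [40.6  7.2 45.8]
10 [47.3  7.3 44. ]
0 [54.2  7.3 43.4]
-10 [61.2  7.3 44. ]
-20 [67.9  7.3 45.8]
-29 [73.6  7.3 48.4]
```

servo_tool --commands '[{"dp":[4,3,10],"yaw":0},{"dp":[8,7,22],"yaw":0},{"dp":[10,7,34],"yaw":0},{"dp":[10,7,44],"yaw":0},{"dp":[10,7,48],"yaw":0},{"dp":[10,7,48],"yaw":0}]'

```text
time: 14.3
ee_pos: [0.5511, 0.0423, 0.165]
orientation: [-0.0, -0.63, 0.777, 0.0]
force: [-0.8, -0.0, -3.2]
grip_width: 0.265
```

```bash
python3 snap.py 11;python3 - <<'E'
from plan import *
d=load("w11"); crop(d,170,20,190,140,4,"c20.png",1.1)
go(np.array([.004,.511,-.003,-.0304,.0002,.0406]))
d=env.snapshot("scene");crop(d,220,100,100,110,6,"c21.png")
for P in [(.015,0,.118),(-.015,0,.118)]: print(P,proj(load("w11"),[bw(*P)]).round(1))
E
```

```text
[0.5511396  0.04231588 0.16498196] [-0.79404991 -0.04917854 -3.18813845]
eye [80.9  1.6 47.5] tip [57.1  0.5 46.1] mid [16.8  0.4 46.4]
tip->eye [23.8  1.1  1.4]
30 [24.6  1.1  1.4]
20 [30.9  1.1 -1.6]
10 [37.6  1.1 -3.4]
0 [44.6  1.1 -4. ]
-10 [51.5  1.2 -3.4]
-20 [58.3  1.2 -1.6]
-29 [64.   1.2  1. ]
(0.015, 0, 0.118) [[233.1  88.2]]
(-0.015, 0, 0.118) [[284.4  71.8]]
```

View pics/c20.png

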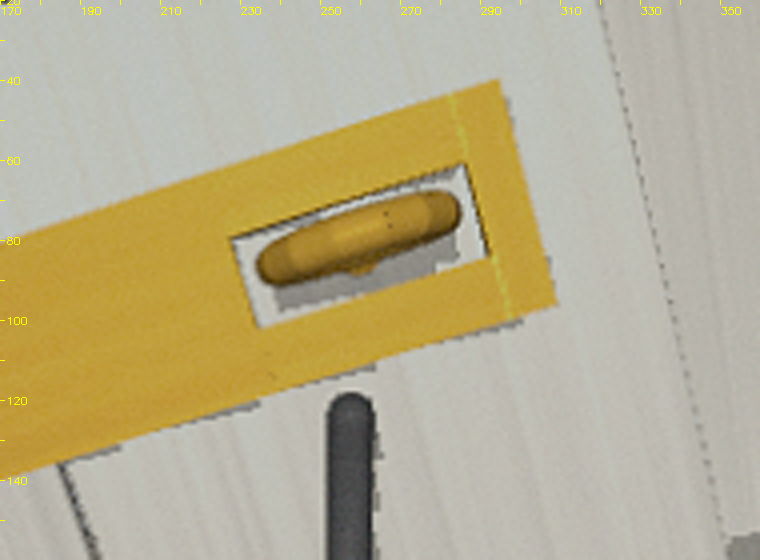

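View pics/c21.png

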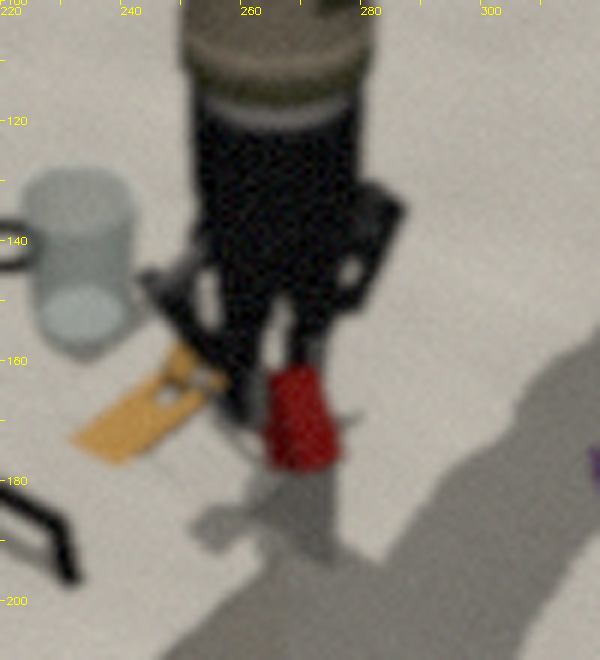

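servo_tool --commands '[{"dp":[4,1.5,1],"yaw":0},{"dp":[9,1.5,1],"yaw":0},{"dp":[14,1.5,1],"yaw":0},{"dp":[18,1.5,1],"yaw":0},{"dp":[21,1.5,1],"yaw":0},{"dp":[24,1.5,1],"yaw":0},{"dp":[24,1.5,1],"yaw":0}]'

```text
time: 15.1
ee_pos: [0.5448, 0.0183, 0.1648]
orientation: [-0.0, -0.63, 0.777, -0.0]
force: [1.1, -0.3, -2.6]
grip_width: 0.265
```

```bash
python3 snap.py 12;python3 - <<'E'
from plan import *
d=load("w12"); crop(d,170,40,190,140,4,"c22.png",1.1)
go(np.array([.004,.511,-.003,-.0304,.0002,.0406]))
E
```

```text
[0.54478506 0.01834764 0.16478922] [ 1.06973599 -0.27575915 -2.55029846]
eye [56.4  0.1 46.8] tip [57.1  0.5 46.1] mid [16.8  0.4 46.4]
tip->eye [-0.7 -0.5  0.7]
30 [ 0.1 -0.5  0.6]
20 [ 6.4 -0.4 -2.3]
10 [13.1 -0.4 -4.1]
0 [20.1 -0.4 -4.7]
-10 [27.  -0.3 -4.1]
-20 [33.8 -0.3 -2.3]
-29 [39.5 -0.3  0.3]
```

View pics/c22.png

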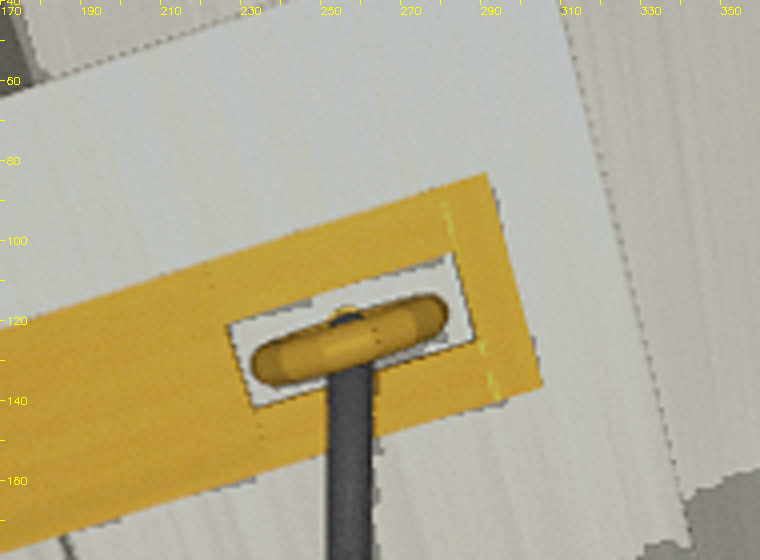

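servo_tool --commands '[{"dp":[3.5,-0.3,-1.2],"yaw":0},{"dp":[6.5,-0.3,-2.3],"yaw":0},{"dp":[10,-0.3,-3.3],"yaw":0},{"dp":[13,-0.3,-4],"yaw":0},{"dp":[16.5,-0.3,-4.5],"yaw":0},{"dp":[20,-0.3,-4.7],"yaw":0}]'

```text
time: 15.75
ee_pos: [0.541, -0.0011, 0.1696]
orientation: [0.0, -0.63, 0.777, -0.0]
force: [0.1, 1.1, -2.4]
grip_width: 0.265
```

servo_tool --commands '[{"dp":[3.5,0,0.2],"yaw":0},{"dp":[7,0,0.6],"yaw":0},{"dp":[10,0,1.4],"yaw":0},{"dp":[13,0,2.2],"yaw":0},{"dp":[16,0,3.5],"yaw":0},{"dp":[18,0,4.4],"yaw":0},{"dp":[18,0,4.4],"yaw":0}]'

```text
time: 16.45
ee_pos: [0.5372, -0.0187, 0.1649]
orientation: [-0.0, -0.63, 0.777, 0.0]
force: [0.6, 0.1, -2.5]
grip_width: 0.268
```

```bash
python3 snap.py 13;python3 - <<'E'
from plan import *
d=load("w13"); crop(d,170,80,190,160,4,"c23.png",1.1)
go(np.array([.004,.511,-.003,-.0304,.0002,.0406]))
E
```

```text
[ 0.53716978 -0.01867912  0.16489216] [ 0.57639559  0.11647137 -2.52129032]
eye [18.5  0.3 47. ] tip [57.1  0.5 46.1] mid [16.8  0.4 46.4]
tip->eye [-38.6  -0.2   0.9]
30 [-37.8  -0.2   0.8]
20 [-31.5  -0.2  -2.1]
10 [-24.8  -0.2  -3.9]
0 [-17.8  -0.1  -4.5]
-10 [-10.9  -0.1  -3.9]
-20 [-4.1 -0.1 -2.1]
-29 [ 1.6 -0.1  0.5]
```

View pics/c23.png

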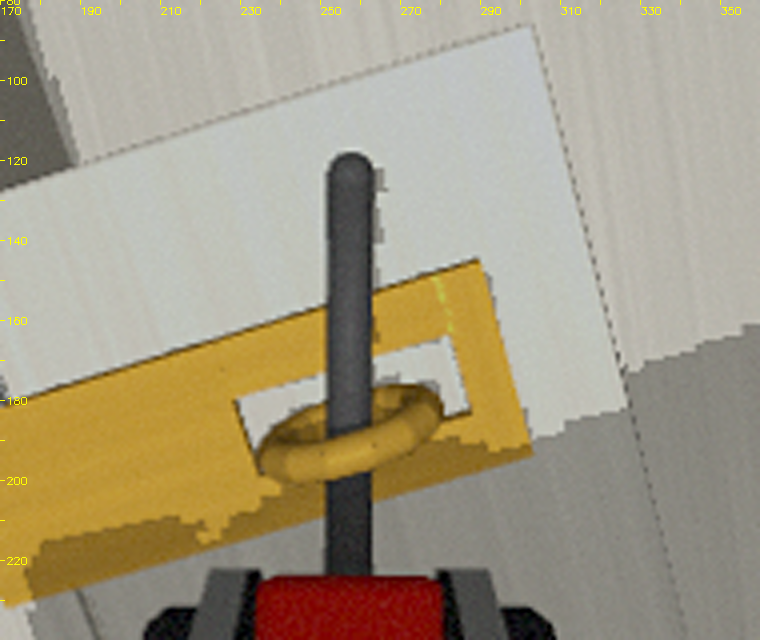

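servo_tool --commands '[{"dp":[0,0,0],"yaw":0},{"dp":[0,0,0],"yaw":0},{"dp":[-2,0,1],"yaw":0},{"dp":[-3.5,0,2],"yaw":0},{"dp":[-5,0,3.5],"yaw":0},{"dp":[-7,0,5],"yaw":0},{"dp":[-8.5,0,6.5],"yaw":0},{"dp":[-10,0,8],"yaw":0},{"dp":[-10,0,8],"yaw":0}]' --grip_force 20

```text
time: 17.4
ee_pos: [0.5396, -0.0087, 0.1579]
orientation: [-0.0, -0.63, 0.777, -0.001]
force: [-3.5, -1.5, 10.6]
grip_width: 0.266
```

```bash
python3 snap.py 14;python3 - <<'E'
from plan import *
d=load("w14"); crop(d,180,80,160,240,3,"c24.png",1.3)
E
```

```text
[ 0.5395906  -0.00872255  0.15794914] [-3.51073319 -1.47116398 10.63278814]
```

View pics/c24.png

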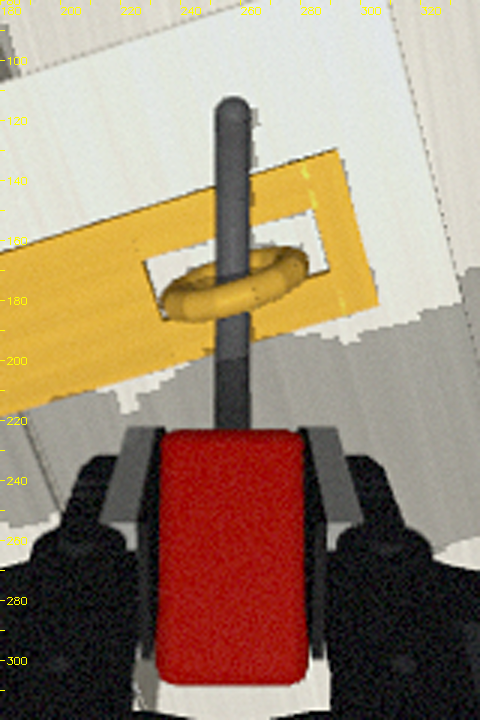

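servo_tool --commands '[{"dp":[-1,0,1.5],"yaw":0},{"dp":[-2,0,3],"yaw":0},{"dp":[-3,0,4.5],"yaw":0},{"dp":[-4,0,6],"yaw":0},{"dp":[-4.5,0,7.5],"yaw":0}]'

```text
time: 17.95
ee_pos: [0.5413, -0.0018, 0.1514]
orientation: [0.002, -0.631, 0.776, -0.0]
force: [-3.2, 8.8, 21.2]
grip_width: 0.27
```

```bash
python3 snap.py 15;python3 - <<'E'
from plan import *
d=load("w15"); crop(d,180,80,160,240,3,"c25.png",1.3)
d=env.snapshot("scene");crop(d,220,100,100,110,6,"c26.png")
E
```

```text
[ 0.54129914 -0.0018327   0.15143477] [-3.18574411  8.82337223 21.22447017]
```

View pics/c25.png

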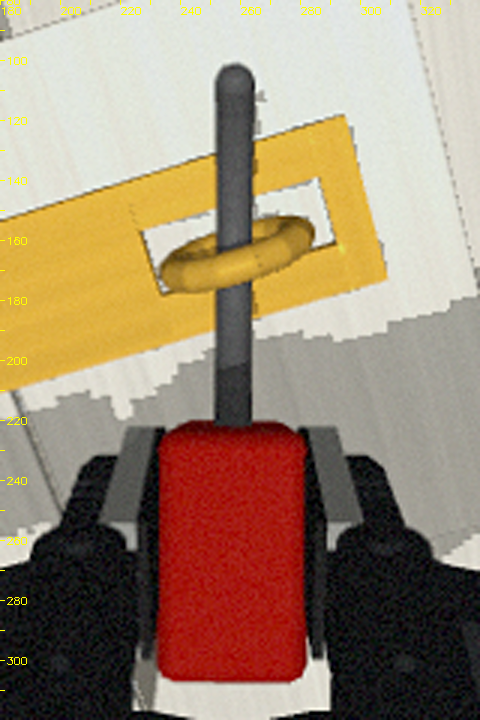

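View pics/c26.png

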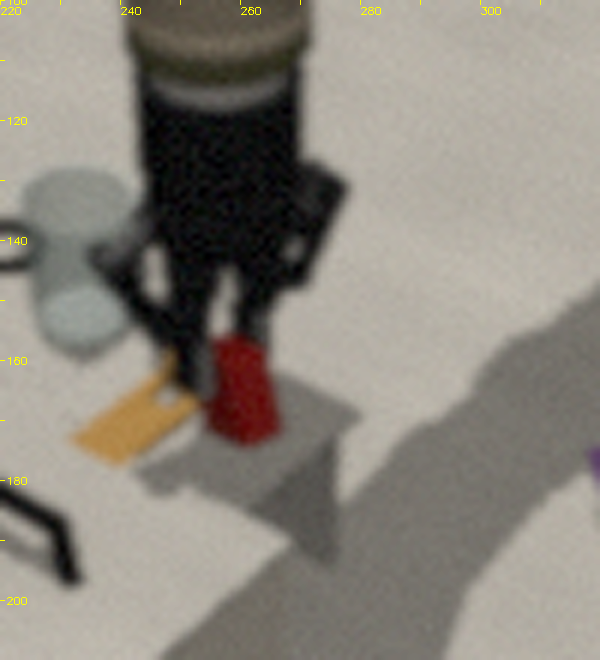

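Run:
```python
from plan import *
x=rep('15',None,(234.5,281.5,222),(233,281,306),(258.5,108))
go(x,())
print("fb",pt(x,[(.02,0,0),(-.02,0,0)])*1000)
```

```text
pitch deg 19.2 rot [ 0.01   0.336 -0.011] t mm [-21.6   0.   43. ] [-1.4  0.2  1.1  0.5 -0.8 -0.6  1.1 -0.4  0.   0.3  0.2 -0.2]
eye [35.8  0.9 33.2] tip [65.5  1.2 33.2] mid [25.9  0.6 40.5]
tip->eye [-29.7  -0.3   0.1]
fb [[ -2.67157699   0.20643345  49.60449902]
 [-40.43752236  -0.14675537  36.42843633]]
```

servo_tool --commands '[{"dp":[0,0,-3],"yaw":0},{"dp":[0,0,-5],"yaw":0},{"dp":[2.5,0,-5],"yaw":0},{"dp":[5,0,-5],"yaw":0},{"dp":[7.5,0,-5],"yaw":0},{"dp":[9,0,-5],"yaw":0},{"dp":[9,0,-5],"yaw":0}]'

```text
time: 18.75
ee_pos: [0.5384, -0.0134, 0.1544]
orientation: [-0.0, -0.63, 0.777, 0.0]
force: [-0.1, -0.2, -2.0]
grip_width: 0.269
```

```bash
python3 snap.py 16;python3 - <<'E'
from plan import *
d=load("w16"); crop(d,180,80,160,240,3,"c27.png",1.3)
go(np.array([0,.335,0,-.0216,0,.043]),())
E
```

```text
[ 0.53835608 -0.01339194  0.15444168] [-0.10127547 -0.17144216 -2.03857133]
eye [23.9  0.3 36.5] tip [65.5  0.  33.1] mid [25.9  0.  40.5]
tip->eye [-41.6   0.3   3.4]
```

View pics/c27.png

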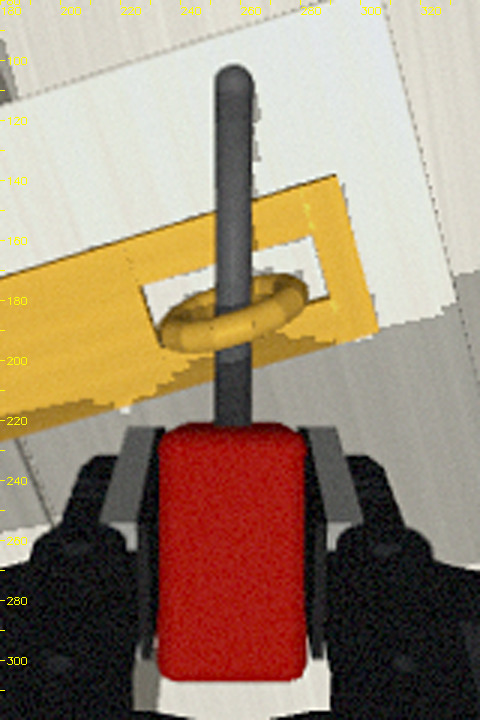

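servo_tool --commands '[{"dp":[0,0,0],"yaw":0},{"dp":[0,0,0],"yaw":0},{"dp":[0,0,0],"yaw":0},{"dp":[0,0,0],"yaw":0},{"dp":[0,0,0],"yaw":0},{"dp":[0,0,0],"yaw":0}]' --jaw -0.2

```text
time: 19.4
ee_pos: [0.5385, -0.0129, 0.1547]
orientation: [0.0, -0.63, 0.777, -0.0]
force: [0.5, 0.6, -0.2]
grip_width: 0.399
```

```bash
python3 snap.py 17;python3 - <<'E'
from plan import *
d=load("w17"); crop(d,180,60,160,250,3,"c28.png",1.3)
d=env.snapshot("scene");crop(d,220,100,100,110,6,"c29.png")
E
```

```text
[ 0.53852954 -0.01287066  0.15465102] [ 0.45834798  0.6407549  -0.23864501]
```

View pics/c28.png

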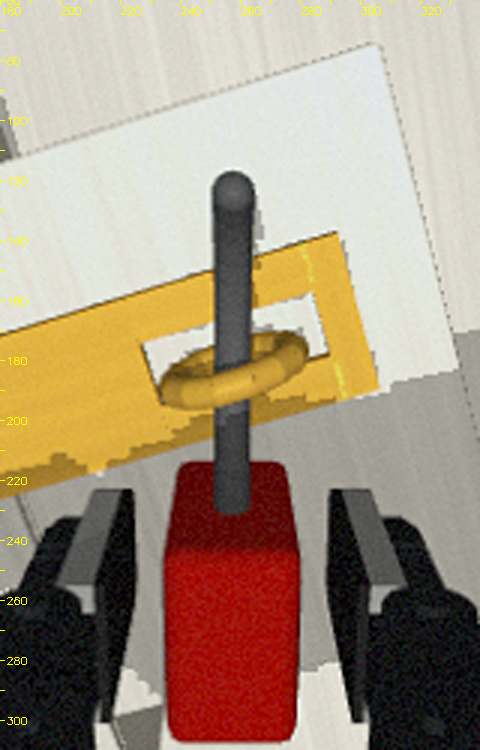

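View pics/c29.png

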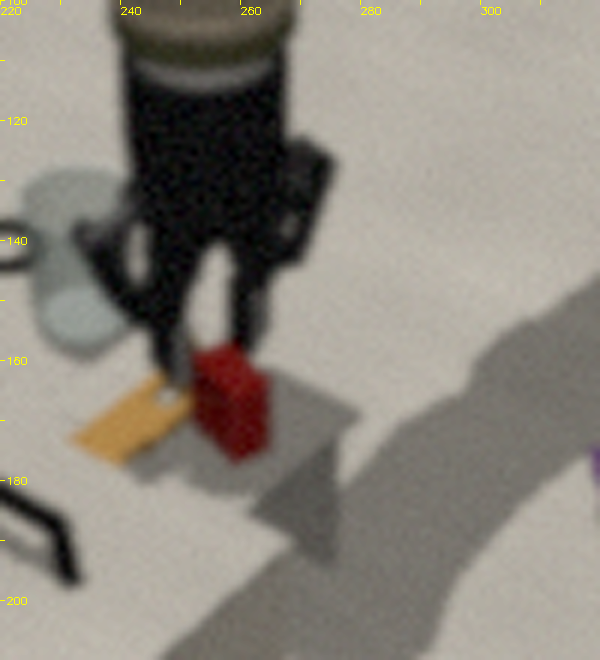

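Run:
```python
from plan import *
x=rep('17',(240.5,275.5,214.5),(235.5,280,243),(237,278,307),(258,123))
go(x,())
d=load('w17');p=pt(x,[(0,0,0)]);print(p)
```

```text
pitch deg 2.7 rot [-0.006  0.048 -0.002] t mm [-23.3   0.9  57.6] [-0.9 -1.4  0.8 -1.2 -1.   0.9  1.2  1.2  0.   2.2 -0.4 -1.1  0.3 -1.
 -0.1 -0. ]
eye [24.2  0.3 36.6] tip [57.4  0.9 23.4] mid [21.5  0.9 41.7]
tip->eye [-33.3  -0.5  13.2]
[[-0.02328207  0.00094226  0.05760834]]
```

servo_tool --commands '[{"dp":[0,0,0],"yaw":0},{"dp":[0,0,-10],"yaw":0},{"dp":[0,0,-40],"yaw":0},{"dp":[0,0,-80],"yaw":0},{"dp":[0,0,-120],"yaw":0},{"dp":[0,0,-120],"yaw":0}]' --jaw 0

```text
time: 20.1
ee_pos: [0.5407, -0.0124, 0.2801]
orientation: [0.003, -0.63, 0.777, -0.003]
force: [1.2, 0.4, -0.2]
grip_width: 0.502
```

```bash
python3 snap.py 18;python3 - <<'E'
from plan import *
d=load("w18"); crop(d,160,60,180,200,4,"c30.png",1.3)
d=env.snapshot("scene");np.savez("s18",**d);crop(d,150,100,150,120,5,"c31.png")
d=env.snapshot("top");np.savez("t18",**d);cv2.imwrite("pics/top18.png",d["image"])
print(env.read_state()["force"])
E
```

```text
[ 0.5407282  -0.01242894  0.28013915] [ 1.19884072  0.39656478 -0.15300103]
[-0.00775388  0.57348932 -1.13817641]
```

View pics/c30.png

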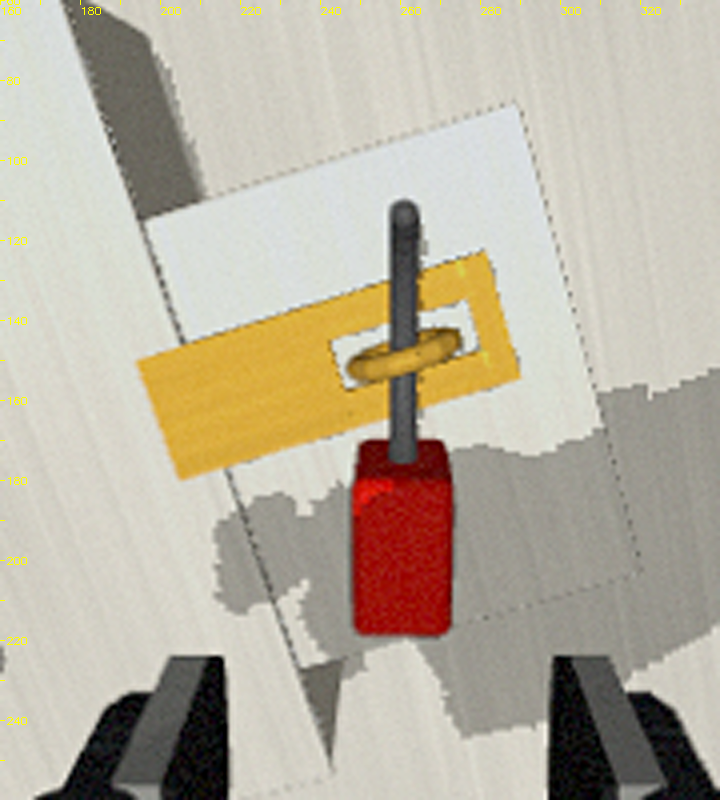

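View pics/c31.png

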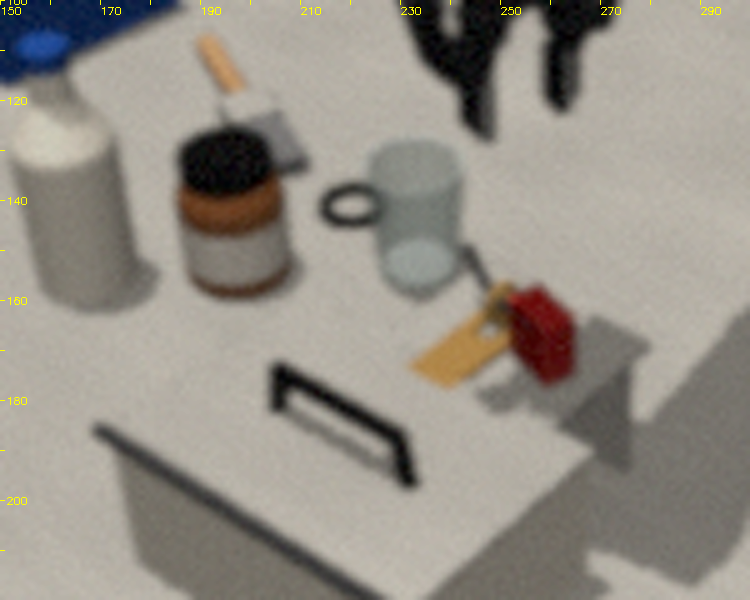

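View pics/top18.png

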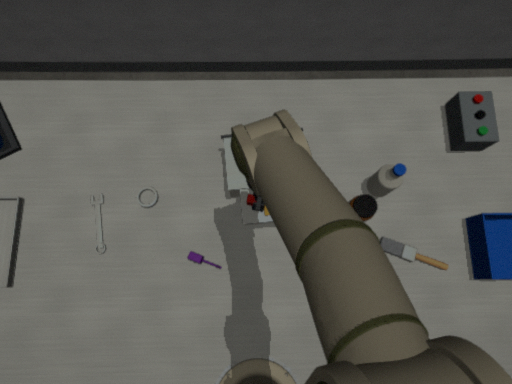

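Run:
```python
from plan import *
x=rep('18',(249.5,271.3,170.5),(248.3,273,180),(248.5,272.5,218.5),(261,114))
st=env.read_state();p,R=pose(st)
d=load('w18')
# world-frame fit assuming upright on ledge
def f(q,free):
    c=Rn.from_euler('zyx',[q[2],q[3] if free else 0,0]).as_matrix()
    P=np.array([(.02,.012,0),(.02,-.012,0),(.02,.012,T),(.02,-.012,T),(-.02,.012,T),(-.02,-.012,T),(.079,0,.038)])@c.T+[q[0],q[1],.1+(q[4] if free else 0)]
    return (proj(d,P)-np.array([(249.5,170.5),(271.3,170.5),(248.3,180),(273,180),(248.5,218.5),(272.5,218.5),(261,114)])).ravel()
for free in(0,1):
    r=least_squares(f,[.54,.01,np.radians(258),0,0],args=(free,)); q=r.x
    c=Rn.from_euler('zyx',[q[2],q[3],0]).as_matrix()
    m=c@[.044,0,.018]+[q[0],q[1],.1+q[4]]; t=c@[.079,0,.038]+[q[0],q[1],.1+q[4]]
    e=np.array(bw(0,0,.118)); a=BOX[2]; u=np.array([-np.sin(a),np.cos(a),0])
    print(q.round(4),"cost",r.cost.round(2),"mid-eye mm",((m-e)*1000).round(1),"tip y",((t-e)@u*1000).round(1))
```

```text
pitch deg 2.1 rot [-0.005  0.037 -0.002] t mm [-22.6   4.  186.6] [-0.3 -0.9  0.4 -0.8 -0.3  0.6  0.3  0.7 -0.1  1.1 -0.1 -0.4  0.  -0.3
 -0.1 -0. ]
[0.5423 0.0076 4.503  0.     0.    ] cost 6.56 mid-eye mm [-0.   1.1  0. ] tip y -32.3
[ 0.543   0.0094  4.502  -0.0096 -0.007 ] cost 3.49 mid-eye mm [ 0.4  2.8 -7.1] tip y -30.6
```

servo_tool --commands '[{"dp":[0,0,0],"yaw":0},{"dp":[0,0,0],"yaw":0},{"dp":[0,0,0],"yaw":0},{"dp":[0,0,0],"yaw":0}]'

```text
time: 20.65
ee_pos: [0.5383, -0.0128, 0.2741]
orientation: [-0.0, -0.63, 0.776, 0.0]
force: [-0.2, 0.4, 0.6]
grip_width: 0.502
```

```bash
python3 -c "
from cell import env
print(env.read_state()['force']);print(env.close_job())"
```

```text
[-0.20852603  0.44522963  0.60413008]
the job is handed in; nothing more can be done
None
```

I shut the lid so its tongue dropped over the brass eye, put the red-gripped pin's wire through the eye from the left, and handed the job in at about 21 s.

**How the pin went in:** the tool can only point straight down, so I tilted the pin about 29° nose-down in the jaws by pressing it on the ledge's front edge. I fed the wire through the eye along its arc, pressed it partly back upright against the eye, and let it settle flat on the ledge.

**Last checks (wrist camera, plus one scene and one top picture):**
- **Lid:** it is shut flat, with the eye standing in the tongue's slot.
- **Wire:** the tip is about 31 mm past the eye's plane. If the grip is taken as flat on the ledge, the wire's lowest point is about 1 mm from the eye's centre.
- **Grip:** it stands upright within about 2°.
- **Bystanders and arm:** the beaker, jar, spray, brush, wrench and clamp look unmoved, and the gasket does too in the scene picture. The gripper is clear of everything and the wrist force is about zero.

**What disagreed or is less than ideal:**
- A fit that also left height free put the pin 7 mm below the ledge. That cannot be, since the grip would be inside the ledge, so I put it down to weak depth sensing.
- The last joint's range left the pin turned about 17° from the eye's axis. None of the listed conditions limits that angle.

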